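# Set up the planing bench for the next board

## Task

Set up the bench for planing the board that lies on it. First knock both bench dogs down flush with the mallet, then scrape every loose wood chip off the bench top into the trough behind it with the scraper block, keeping the fingers off dogs and chips. Pull the planing stop up to the highest notch at which it still stands below the board's top face and let its pawl carry it, lay the board flat along the bench with one end butted against the middle of the stop, and finish with mallet and scraper back in their places on the tool rest and the gouge and the turned foot undisturbed.

Things in the scene. Friction and masses are not known exactly. Their poses are not given: they have to be found in the camera images.
- bench: Bench-on-bench fixed to the table: beech slab 240 mm (x) by 520 mm (y) by 60 mm high, with a trough behind it. Origin: centre of the slab's underside, on the table; own x points from the front edge to the trough, own y along its length to the planing stop, z up. Slab spans x -120..120, y -260..260 mm, its top is at z 60 mm; a row of 22 mm dog holes runs along x = 0
- trough (a point): Centre of the trough's floor, with the bench's axes. The trough is open on top, 85 mm wide (x -42..42 mm), 500 mm long (y), its floor 50 mm below the slab's top; the slab's rear edge is its front wall, and its rear wall ends 6 mm below the slab's top
- dog_a (a joint): Steel bench dog, a 22 mm round peg in the slab, its axis at bench x 0, y 160 mm, nearer the stop. 0 = stands 22 mm proud of the slab; the value is how far it has been driven down, m; 0.022 = flush, at most 0.0235. A side spring holds it wherever it is: it takes about 9 N to move it and it does not come back up
- dog_b (a joint): The second bench dog, the same, its axis at bench x 0, y 40 mm
- stop (a joint): Planing stop: 0.45 kg beech bar, 180 mm (bench x) by 20 mm (y), sliding vertically on the bench's +y end. Value: height above its lowest position, m; at 0 its top is 3 mm below the slab's top. A sprung pawl catches it at 0.014 and 0.028 (top 11, 25 mm above the slab); travel ends at 0.036. Lift 2 to 6 mm past a notch and lower it onto the pawl; short of a notch it drops to the one below
- stop_face (a point): Middle of the upper inner edge of the stop, on the face towards the bench; moves with the stop, bench's axes. The stop's inner face is 1 mm outside the slab's end
- stop_handle (a point): Middle of the stop's pull handle, a level steel bar 12 mm thick, 92 mm long along bench x, on two arms 84 mm apart; axis 48 mm outboard (bench +y) of the stop's outer face; moves with the stop; 25 mm and more of free room on both sides of it
- rest_mallet (a point): On the plywood tool rest (240 by 170 mm, 12 mm thick, fixed on the table): where the middle of the mallet head's lower face belongs, on the rest's top, rest's axes: handle towards the rest's -x, lying in the saddle 155 mm away (saddle 35 mm above the rest's top, its cheeks 32 mm apart and 18 mm high)
- rest_scraper (a point): On the tool rest: where the middle of the scraper's lower edge belongs, on the rest's top between the rails (14 mm high), which run along the rest's x
- mallet: Soft-faced mallet, about 0.36 kg: upright round head 60 mm in diameter, 88 mm high, a white face at each end (flat over the middle 36 mm, bevelled 7 mm to the rim); level handle 22 mm wide, 26 mm high, 177 mm long from the head's side towards own -x, its axis 48 mm above the lower face. Origin: centre of the lower face, z up. A good grip: on the handle, 50 mm from the head's axis
- scraper: Scraper block, 110 mm long (own x), 22 mm thick (own y), 60 mm high, about 0.13 kg, dark wood with a steel lower edge. Origin: centre of its underside, z up
- chip1: Loose wood chip, an irregular wedge 42 by 25 by 12 mm, about 12 g, on the slab; absent in some runs. Origin: centre of its underside
- chip2: Loose wood chip, an irregular wedge 36 by 29 by 13 mm, about 12 g, on the slab; absent in some runs. Origin: centre of its underside
- chip3: Loose wood chip, an irregular wedge 46 by 23 by 12 mm, about 12 g, on the slab; absent in some runs. Origin: centre of its underside
- chip4: Loose wood chip, an irregular wedge 34 by 27 by 13 mm, about 12 g, on the slab; absent in some runs. Origin: centre of its underside
- chip5: Loose wood chip, an irregular wedge 40 by 30 by 11 mm, about 12 g, on the slab; absent in some runs. Origin: centre of its underside
- board_thin: Planed board blank 200 mm (own x) by 44 mm (own y), 20 mm thick; only one of the two boards is present. Origin: centre of its underside
- board_thick: Planed board blank 200 mm (own x) by 44 mm (own y), 34 mm thick; only one of the two boards is present. Origin: centre of its underside
- pawl_tail (a point): Middle of the brass pawl's release tail, 14 mm wide, outboard of the front end of the stop. If the stop was raised too far, pressing the tail down about 8 mm with closed fingertips (a few N) lets the stop drop to its lowest position
- gouge: Bystander: carving gouge about 190 mm long with a wooden handle, lying in the end of the trough away from the stop. Origin: about its middle, on its underside
- blank1: Bystander: turned wooden furniture foot, 62 mm across, 158 mm high, standing on the table near the stop's front corner. Origin: centre of its underside
Mind the look-alikes: they are no part of the job. There is more than one size of the scraper; the job needs the largest.

How it is judged:
By the outcome, as a careful person would: the job done as asked, in the order asked, and still so for the second after the job is handed in, with the robot touching nothing.
Of chip1, chip2, chip3, chip4, chip5 only 3 to 5 are there at a start; the rules pass over those that are not, and their reading is None.
Of board_thin, board_thick only 1 to 1 are there at a start; the rules pass over those that are not, and their reading is None.
At some moment in a run one of chip1, chip2, chip3, chip4, chip5, board_thin, board_thick may be knocked a few centimetres aside while the robot is not near it.
It also fails if it takes over 176 s, if anything falls off the work surface, if the arm or the gripper's body presses on something with over 40 N, if the wrist force passes 120 N, or if a joint passes its speed limit or range.

## Robot

A 6-joint arm with a two-finger parallel gripper is mounted at the origin on the work surface. World frame = base frame: x ahead of the robot, y to its left, z up, the work surface at z = 0. Lengths are in mm, angles in rad, forces in N, time in s.
With the tool pointing down it reaches from about 275 to 750 mm from the base axis. Payload 10.2 kg.
Tool frame: the origin (TCP) lies at the centre of the arm's flange, where the gripper is bolted on; the fingertips stand 173 mm ahead of it and the grasp point (between the pads) lies 155 mm ahead of it; z points along the fingers, y is the line along which they close (so a half turn about z gives the same grasp; the last joint's range is limited). The gripper opens to 85 mm and grips with 20 to 120 N. Pads are 22 mm wide; open, the fingers measure 114 mm over their backs; the gripper's body (76 mm by 85 mm) begins 54 mm behind the grasp point. The pads swing forward as they close: fully open they stand 13 mm farther back than shut.
Start: joints at [-1.462, 0.313, 1.498, -0, 1.331, -0.223], TCP at [171.004, -496.377, 404.694] pointing down, gripper open.
Joint ranges: [-2.94, 2.94], [-0.97, 2.17], [0.19, 2.56], [-1.23, 4.37], [0.02, 3.11], [-2.88, 2.88]. Speed limits (rad/s): [2.39, 2.39, 3.01, 3.14, 3.14, 3.14].

## Interface

Orientations are given as a unit quaternion [w, x, y, z].
In Python, from rig import status, capture, camera_info, ticket gives the robot as it stands.
- The arm moves only by the shell command python3 -m crank 'ROWS' [FORCE]. ROWS is JSON, a list of rows, each a list of 7 numbers: the shift along the tool's x, y, z as a fraction of full scale, then the turn, a rotation vector about the tool's x, y, z as a fraction of full scale, then the closure, from 0 (fully open) to 1 (shut). A call has 1 to 12 rows; each row is the pose to reach, as a shift and turn from the pose commanded when the call began, along the tool's axes at that moment; what a row does not reach only later rows make up. Full scale, the value 1, is 0.1 m for a shift and 45 degrees for a turn. A row lasts 1/10 s, in which the tool goes at most 50 mm and 8.59 degrees, less where a joint would pass 70% of its speed; a pose out of reach is approached as far as the arm can. A call with a number of a shift or a turn outside -1 to 1 is refused whole. A call with a gripper value outside its range is refused whole. The fingers move at their own pace and stop on an object; FORCE is the grip in N (left out, the last holds). Time passes only in rows, so rows that repeat a pose let the fingers close. It gives the time, the measured TCP pose, the force, the opening and the grip force at its end, in the units of the state.
- status.sense(): the state, without advancing time (a new reading comes with each control period).
- capture(name): name is "side" or "top"; returns (picture, depth): 420x560x3 uint8, red, green, blue; 420x560 float32, mm along the optical axis (not along the pixel's ray), 0 where there is no reading.
- camera_info(name): a dict with "K" (3x3 intrinsics, pixels), "D" ([k1, k2, p1, p2, k3] as OpenCV has them; the pictures are not rectified), "camera_from_world" (4x4, takes a point from world to camera coordinates). Camera axes: x right, y up, looking along -z (the intrinsics and any distortion apply to the point x, -y, -z); pixel columns grow to the right and rows downward; lengths in mm; the calibration is good to about 2 mm. A picture is of the moment at which its call begins. camera_info takes no time and is no camera call.
- ticket.finish_job(): hands the job in; it is judged then, once.
The state is a dict: "time_s": time; "joints": joint angles; "dq": joint speeds; "tau": joint torques, N m; "eef_pos": TCP position; "ee_rot": TCP orientation; "force": force on the tool from outside, world axes, zero at the start; "wrist_torque": the same for the moment, N m; "grip_width": opening from 0.0 (shut) to 1.0 (fully open); "grip_force": force on a finger pad.
Only numpy, scipy, OpenCV 4.12 (cv2) and the standard library are available. Lean on these libraries where they do the work, as an engineer would, in place of code of your own. Each camera call takes 0.05 s, during which the arm holds its last target. There are 200 camera calls.

## Working session

There is one attempt and no reset: what is moved stays moved. The work goes in short steps, Python scripts to look and compute and a shell command to move; the robot and the scene stay as the last step left them, time stands still between calls to the robot, and variables do not carry over. Pictures are saved under pics/ and viewed, at most 15 in all, crops included, and the job is handed in when it is done.

```bash
ls; mkdir -p pics
python3 - <<'E'
from rig import status,capture,camera_info
import cv2,numpy as np
print(status.sense())
for n in("top","side"):
    p,d=capture(n);cv2.imwrite(f"pics/{n}0.png",p[:,:,::-1]);np.savez(f"{n}0.npz",p=p,d=d)
    print(n,camera_info(n),(d>0).mean())
E
```

```text
pics
{'time_s': 0.0, 'joints': array([-1.46239199e+00,  3.13439293e-01,  1.49846333e+00,  4.72714747e-06,
        1.33099979e+00, -2.23405521e-01]), 'dq': array([-0.00226554, -0.00044096, -0.00103653,  0.00104958,  0.00122316,
       -0.00138002]), 'tau': array([-8.10540787e-04, -4.12263179e+01, -2.59742832e+01, -2.10632629e-04,
        4.15268514e-03,  3.15317031e-06]), 'eef_pos': array([ 171.00227609, -496.32180387,  404.13052957]), 'ee_rot': array([-6.53663969e-04,  9.86269197e-01,  1.65144309e-01,  3.99269209e-05]), 'force': array([-0.32490916, -0.14134217,  0.10300212]), 'wrist_torque': array([-0.02900452,  0.03091205, -0.01974878]), 'grip_force': 0.0, 'grip_width': 0.9989969291169545}
top {'K': array([[524.99317122,   0.        , 277.36879649],
       [  0.        , 524.99317122, 210.08807894],
       [  0.        ,   0.        ,   1.        ]]), 'D': array([0.06869964, 0.        , 0.        , 0.        , 0.        ]), 'camera_from_world': array([[-5.08982282e-02, -9.98684337e-01, -6.24226632e-03,
        -1.12626455e+01],
       [ 9.77101540e-01, -5.10892869e-02,  2.06548942e-01,
        -5.00456533e+02],
       [-2.06596106e-01,  4.41364714e-03,  9.78416358e-01,
        -1.59387791e+03],
       [ 0.00000000e+00,  0.00000000e+00,  0.00000000e+00,
         1.00000000e+00]])} 0.9961522108843538
side {'K': array([[529.23634193,   0.        , 274.8882394 ],
       [  0.        , 529.23634193, 215.87233432],
       [  0.        ,   0.        ,   1.        ]]), 'D': array([0.0509752, 0.       , 0.       , 0.       , 0.       ]), 'camera_from_world': array([[ 9.98437500e-01, -5.58677271e-02,  1.16422676e-03,
        -4.80145927e+02],
       [ 3.64466253e-02,  6.66864370e-01,  7.44287280e-01,
        -5.25060021e+01],
       [-4.23580200e-02, -7.43081899e-01,  6.67858585e-01,
        -1.41400034e+03],
       [ 0.00000000e+00,  0.00000000e+00,  0.00000000e+00,
         1.00000000e+00]])} 0.9960459183673469
```

View pics/top0.png

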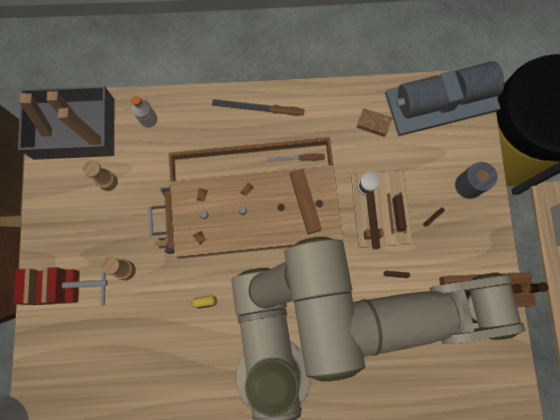

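View pics/side0.png

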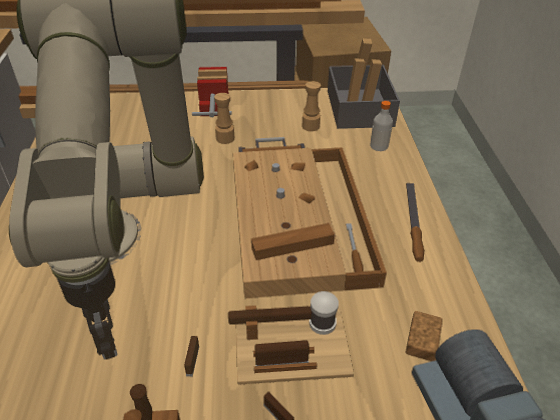

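The top view has the slab at columns 170–340, rows 170–255, with dogs at (204,215) and (242,211). There are three chips, at (202,195), (247,188) and (199,238), and the board is at (305,201). The mallet is at (370,182)–(375,245). Scraper candidates are (400,212) on the rest, (434,216) and (397,274) loose. The one on the rest looks largest, so I'll confirm it in a crop.

```bash
cat > lib.py <<'E'
import numpy as np,cv2
from rig import capture,camera_info,status
def ray(n,uv):
    c=camera_info(n);M=c["camera_from_world"];R=M[:3,:3]
    q=cv2.undistortPoints(np.float64(uv).reshape(-1,1,2),c["K"],c["D"]).reshape(-1,2)
    return -R.T@M[:3,3],np.c_[q[:,0],-q[:,1],-np.ones(len(q))]@R
def onz(n,uv,z):
    o,d=ray(n,uv);return o+d*((z-o[2])/d[:,2:])
def tri(uvt,uvs):
    o1,d1=ray("top",uvt);o2,d2=ray("side",uvs);out=[]
    for a,b in zip(d1,d2):
        s=np.linalg.lstsq(np.c_[a,-b],o2-o1,rcond=None)[0]
        p,q=o1+a*s[0],o2+b*s[1];out.append(np.r_[(p+q)/2,np.linalg.norm(p-q)])
    return np.array(out)
def cloud(n,d):
    h,w=d.shape;v,u=np.mgrid[:h,:w];o,r=ray(n,np.c_[u.ravel(),v.ravel()])
    return (o+r*d.reshape(-1,1)).reshape(h,w,3)
def shot(n,tag):
    p,d=capture(n);cv2.imwrite(f"pics/{n}_{tag}.png",p[:,:,::-1]);np.savez(f"{n}_{tag}.npz",p=p,d=d);return p,d
def crop(n,p,x0,y0,x1,y1,k,tag):
    cv2.imwrite(f"pics/{n}_{tag}.png",cv2.resize(p[y0:y1,x0:x1,::-1],None,fx=k,fy=k,interpolation=cv2.INTER_CUBIC))
E
python3 - <<'E'
from lib import *
for n in("top","side"):
    f=np.load(n+"0.npz");P=cloud(n,f["d"]);np.save(n+"P.npy",P)
    for nm,uv in dict(table=(360,100) if n=="top" else (200,250),slab=(260,230) if n=="top" else (262,210),board=(305,201) if n=="top" else (293,241),rest=(395,235) if n=="top" else (330,352),scr=(400,212) if n=="top" else (282,350),mal=(370,182) if n=="top" else (323,300)).items():
        q=P[uv[1]-1:uv[1]+2,uv[0]-1:uv[0]+2].reshape(-1,3);print(n,nm,q.mean(0).round(1),q[:,2].std().round(1))
t=np.load("top0.npz")["p"];s=np.load("side0.npz")["p"]
crop("top",t,150,130,450,290,2.6,"cropA");crop("side",s,150,130,390,400,2.2,"cropA")
E
```

```text
top table [ 8.738e+02 -3.343e+02  5.000e-01] 4.7
top slab [437.5  19.9  59.8] 2.5
top board [ 514.  -122.8   95.5] 4.3
top rest [ 407.8 -405.1   11.6] 2.3
top scr [ 469.6 -414.    70.6] 3.8
top mal [ 562.9 -325.5   97.4] 2.9
side table [282.6 -70.3   0.8] 2.6
side slab [447.2  10.3  60.3] 1.6
side board [ 516.1 -144.2   93.7] 1.5
side rest [ 576.2 -400.6   11.1] 1.3
side scr [ 471.1 -429.3   69.4] 1.3
side mal [ 564.8 -329.7   97.9] 1.4
```

View pics/top_cropA.png

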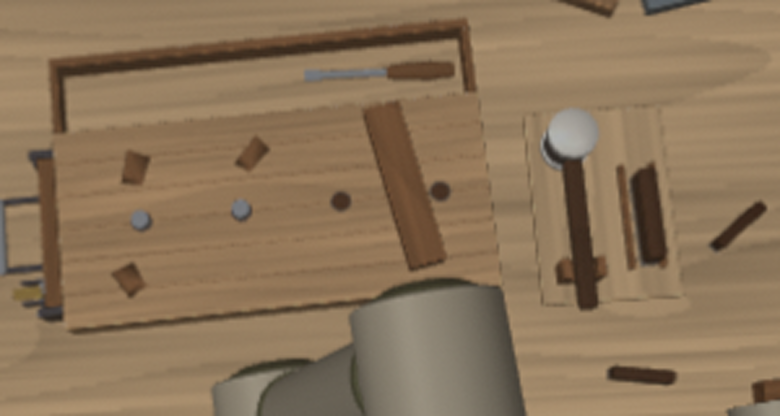

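View pics/side_cropA.png

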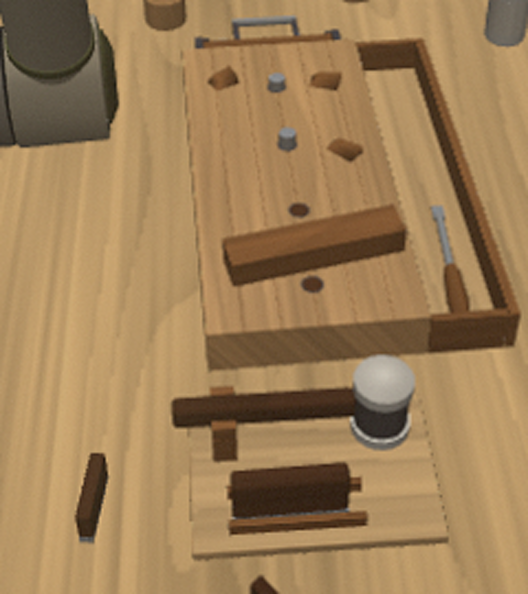

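The scraper on the rest, at top (400,212), is about 110 mm long. The loose ones at (434,216) and (397,274) are clearly shorter, so this is the one meant. The board's top is at about 94 mm, so it is the thick board and the stop goes to notch 0.028.

```bash
cat >> lib.py <<'E'
def rigid(A,B):
    a,b=A.mean(0),B.mean(0);H=(A-a).T@(B-b);th=np.arctan2(H[0,1]-H[1,0],H[0,0]+H[1,1])
    R=np.array([[np.cos(th),-np.sin(th)],[np.sin(th),np.cos(th)]]);return th,b-R@a,(A@R.T+b-R@a-B)
E
python3 - <<'E'
from lib import *
c=lambda L,x0,y0,k:[(x/k+x0,y/k+y0) for x,y in L]
tc=c([(52,135),(478,93),(72,330)],150,130,2.6); sc=c([(357,40),(427,319),(185,42),(208,333)],150,130,2.2)
model=np.float64([(120,260),(120,-260),(-120,260),(-120,-260)])
td=c([(141,219),(241,209)],150,130,2.6); sd=c([(277,78),(288,134)],150,130,2.2)
dm=np.float64([(0,160),(0,40)])
print("tri corners",tri(tc,sc[:3]).round(1));print("tri dogs",tri(td,sd).round(1))
for n,cc,d in(("top",tc,td),("side",sc,sd)):
    B=np.r_[onz(n,cc,60)[:,:2],onz(n,d,82)[:,:2]];A=np.r_[model[:len(cc)],dm]
    th,t,r=rigid(A,B);print(n,th,t.round(1),r.round(1).tolist(),"dogs",B[-2:].round(1).tolist())
# blobs from clouds
for n in("top","side"):
    P=np.load(n+"P.npy");p=np.load(n+"0.npz")["p"]
    def box(name,x0,x1,y0,y1,z0,z1,col=None):
        m=(P[...,0]>x0)&(P[...,0]<x1)&(P[...,1]>y0)&(P[...,1]<y1)&(P[...,2]>z0)&(P[...,2]<z1)
        if col is not None:m&=col
        m=cv2.morphologyEx(m.astype(np.uint8),cv2.MORPH_OPEN,np.ones((2,2),np.uint8))>0
        q=P[m];r=cv2.minAreaRect(q[:,:2].astype(np.float32));print(n,name,len(q),np.round(r[0],1),np.round(r[1],1),round(r[2],1),"z",np.percentile(q[:,2],[50,90]).round(1))
    box("board",380,620,-220,-60,88,105)
    box("malhead",520,600,-370,-290,92,110)
    box("handle",370,530,-380,-300,60,90,p.sum(2)<200)
    box("scraper",380,560,-460,-395,62,85)
    box("rest",330,640,-520,-290,6,18)
    box("stop",300,620,255,300,45,70)
    box("handle_s",300,620,310,370,20,80)
E
```

```text
tri corners [[ 610.3  298.1   51.9    4.4]
 [ 631.6 -223.8   55.2    2.9]
 [ 369.8  272.7   74.7    8.7]]
tri dogs [[494.1 189.5  71.9   0.6]
 [500.2  70.3  73.8   1.8]]
top 0.05553641804873072 [499.9  27.9] [[-0.5, -2.0], [2.5, -1.9], [-1.6, 6.1], [-0.6, -0.4], [0.2, -1.8]] dogs [[491.7, 188.1], [497.6, 69.7]]
side 0.034964839700212906 [502.  26.] [[1.9, 2.5], [2.0, -1.2], [-0.3, -13.9], [-6.7, -2.7], [2.9, 9.9], [0.2, 5.3]] dogs [[493.6, 176.0], [500.4, 60.7]]
top board 826 [ 386.2 -112. ] [107.5 470.8] 82.9 z [92.7 97.7]
top malhead 240 [ 574.6 -336.1] [50.8 79.9] 53.9 z [ 97.1 102.8]
top handle 369 [ 315.3 -231.2] [121.3 495.2] 51.6 z [71.2 76.5]
top scraper 240 [ 316.8 -261.8] [ 91.3 553.5] 43.6 z [70.  75.8]
top rest 1793 [ 357.6 -294.6] [252.2 611.8] 59.2 z [11.2 18. ]
top stop 1048 [352.1 185.6] [556.7 156.8] 32.4 z [58.6 63.6]
top handle_s 264 [338.2 200.4] [567.1 136.5] 38.6 z [53.  59.7]
side board 1133 [ 432.8 -528.3] [1010.5  193.1] 77.9 z [93.3 95.9]
side malhead 464 [ 493.5 -632.7] [830.1  58.8] 76.0 z [ 97.3 100.1]
side handle 774 [ 461.5 -683.5] [159.5 715.4] 1.6 z [69.8 73. ]
side scraper 583 [ 426.  -698.5] [679.4 108.9] 80.1 z [70.  72.7]
side rest 4428 [ 506.8 -664.9] [243.5 750.7] 1.4 z [11.  13.8]
side stop 591 [ 401.1 -357.3] [1349.3  242.5] 81.5 z [59.4 62. ]
side handle_s 158 [519.9 369.2] [134.9 158.3] 89.9 z [52.  56.5]
```

```bash
cat >> lib.py <<'E'
def box(P,name,x0,x1,y0,y1,z0,z1,col=None,k=3):
    m=(P[...,0]>x0)&(P[...,0]<x1)&(P[...,1]>y0)&(P[...,1]<y1)&(P[...,2]>z0)&(P[...,2]<z1)
    if col is not None:m&=col
    if k:m=cv2.morphologyEx(m.astype(np.uint8),cv2.MORPH_OPEN,np.ones((k,k),np.uint8))>0
    q=P[m]
    if len(q)<3: print(name,"few",len(q));return None
    r=cv2.minAreaRect(q[:,:2].astype(np.float32));v,u=np.nonzero(m)
    print(name,len(q),"c",np.round(r[0],1),"sz",np.round(r[1],1),"ang",round(r[2],1),"mean",q.mean(0).round(1),"z10/50/90",np.percentile(q[:,2],[10,50,90]).round(1),"px",u.mean().round(1),v.mean().round(1))
    return q
E
python3 - <<'E'
from lib import *
for n in("top","side"):
    P=np.load(n+"P.npy");p=np.load(n+"0.npz")["p"].astype(int);sat=p.max(2)-p.min(2)
    B=lambda *a,**k:box(P,n+" "+a[0],*a[1:],**k)
    B("board",380,620,-220,-60,86,105)
    B("malhead",520,600,-370,-290,92,110,p.sum(2)>330)
    B("handle",370,530,-380,-300,50,90,p.sum(2)<200)
    B("scraper",380,560,-460,-395,60,85,p.sum(2)<200)
    B("rest",330,640,-520,-290,6,18)
    B("slab",330,640,-260,300,54,66)
    B("stop",300,620,275,312,45,70)
    B("handle_s",300,620,316,370,20,80,sat<45)
    B("dogA",470,520,160,210,64,100,sat<40,k=0)
    B("dogB",470,520,45,95,64,100,sat<40,k=0)
E
```

```text
top board 863 c [ 516.9 -123.8] sz [199.5  44.8] ang 12.9 mean [ 514.3 -123.8   93.2] z10/50/90 [88.8 93.1 97.8] px 305.4 201.2
top malhead 226 c [ 570.3 -327.2] sz [49.9 58.1] ang 56.5 mean [ 567.7 -327.3   98.1] z10/50/90 [ 93.7  97.5 103.1] px 370.5 180.4
top handle 387 c [ 449.6 -332.1] sz [158.5  27.7] ang 1.3 mean [ 447.4 -328.2   70.4] z10/50/90 [64.1 70.9 76.2] px 372.7 220.6
top scraper 247 c [ 470.2 -414.7] sz [109.2  22.1] ang 2.6 mean [ 469.8 -414.2   70. ] z10/50/90 [64.2 70.2 75.5] px 400.0 212.0
top rest 1300 c [ 498.1 -371.7] sz [242.2 163.3] ang 0.3 mean [ 492.  -378.8   11.4] z10/50/90 [ 7.5 11.2 15.7] px 384.1 209.7
top slab 7967 c [501.3  37.7] sz [241.3 532. ] ang 3.1 mean [496.7  47.4  59.5] z10/50/90 [55.6 59.4 63.5] px 250.3 212.0
top stop 770 c [493.7 293. ] sz [247.7  36. ] ang 0.3 mean [491.4 292.2  57.5] z10/50/90 [52.5 57.5 62.5] px 171.8 217.8
top handle_s 186 c [514.5 342.4] sz [ 52.5 148.5] ang 89.8 mean [493.8 348.9  54.2] z10/50/90 [48.7 54.3 58.7] px 153.7 218.0
top dogA 44 c [494.  190.9] sz [19.3 23.8] ang 88.7 mean [492.4 190.7  73.1] z10/50/90 [
[... 706 characters left out ...]
[241.8 164.3] ang 1.6 mean [ 501.3 -392.    11.1] z10/50/90 [ 8.6 11.1 13.6] px 294.6 350.7
side slab 9811 c [500.   35.2] sz [240.3 537.6] ang 2.9 mean [497.2   4.9  59.7] z10/50/90 [57.1 59.7 62.3] px 281.4 214.0
side stop 361 c [500.7 293.3] sz [232.1  36.3] ang 0.3 mean [492.8 292.5  57.6] z10/50/90 [54.2 57.5 61.3] px 273.4 149.1
side handle_s 106 c [483.7 355.6] sz [85.7 20.1] ang 2.1 mean [484.  354.9  52.8] z10/50/90 [48.3 53.1 56.5] px 269.6 139.1
side dogA 47 c [491.6 187.1] sz [29.8 17.4] ang 87.0 mean [491.6 184.8  72.4] z10/50/90 [65.8 73.1 77.2] px 275.0 166.3
side dogB 56 c [497.2  66.6] sz [18.5 18.7] ang 55.3 mean [497.9  64.2  76. ] z10/50/90 [66.5 77.8 82.8] px 279.9 191.8
```

```bash
cat >> lib.py <<'E'
from scipy.spatial.transform import Rotation as Ro
TH=0.0525;C=np.array([500.3,28.5])
def b2w(x,y): return C+np.array([[np.cos(TH),-np.sin(TH)],[np.sin(TH),np.cos(TH)]])@[x,y]
def w2b(x,y): return np.array([[np.cos(TH),np.sin(TH)],[-np.sin(TH),np.cos(TH)]])@(np.array([x,y])-C)
def where():
    s=status.sense();q=s["ee_rot"];R=Ro.from_quat([q[1],q[2],q[3],q[0]]).as_matrix()
    return np.array(s["eef_pos"]),R,s
def plan(*way):
    """way: (x,y,z_tcp,yaw_deg or None); prints cumulative tool-frame fractions in the axes of now, and turn"""
    p,R,s=where();yaw=np.degrees(np.arctan2(R[1,0],R[0,0]))
    print("t %.2f at"%s["time_s"],p.round(1),"yaw %.2f tilt %.2f"%(yaw,np.degrees(np.arccos(-R[2,2]))),"F",s["force"].round(1),"T",s["wrist_torque"].round(2),"grip",round(s["grip_width"],3),round(s["grip_force"],1))
    for w in way:
        w=np.array(w[:3]);y=(w-p)@R/100
        print("  step",y.round(3));p=w
    
def yawto(y):
    p,R,s=where();print("  turn z %.3f"%(-(y-np.degrees(np.arctan2(R[1,0],R[0,0])))/45))
E
python3 -m crank '[[0,0,0,0,0,0.37,0],[0,0,0,0,0,0.37,0],[0,0,0,0,0,0.37,0]]'
python3 - <<'E'
from lib import *
plan((518.5,-330,320),(518.5,-330,215));yawto(2)
E
```

```text
time_s: 0.4
eef_pos: [171.0, -496.4, 404.4]
ee_rot: [-0.0, 1.0, 0.02, -0.0]
force: [-0.6, -0.3, -0.4]
grip_width: 1.003
grip_force: 0.0
t 0.40 at [ 171.  -496.4  404.4] yaw 2.29 tilt 0.04 F [-0.6 -0.3 -0.4] T [-0.02  0.02 -0.04] grip 1.003 0.0
  step [ 3.539 -1.523  0.845]
  step [0.00e+00 1.00e-03 1.05e+00]
  turn z 0.006
```

```bash
python3 -m crank '[[0.88,-0.38,0,0,0,0,0],[0.88,-0.38,0,0,0,0,0]]'>/dev/null
python3 -m crank '[[0.88,-0.38,0,0,0,0,0],[0.88,-0.38,0,0,0,0,0]]'>/dev/null
python3 -m crank '[[0.88,-0.38,0.3,0,0,0,0],[0.88,-0.38,0.3,0,0,0,0]]'>/dev/null
python3 -m crank '[[0.88,-0.38,0.5,0,0,0,0],[0.88,-0.38,0.5,0,0,0,0],[0.88,-0.38,0.5,0,0,0,0]]'
python3 - <<'E'
from lib import *
plan((518.5,-330,215))
p,d=shot("top","m");q=shot("side","m")
P=cloud("top",d);p=p.astype(int)
box(P,"malhead",520,600,-370,-290,92,108,p.sum(2)>330)
box(P,"scraper",380,560,-460,-395,60,85,p.sum(2)<200)
E
```

```text
time_s: 1.3
eef_pos: [518.8, -327.4, 321.3]
ee_rot: [-0.002, 1.0, 0.025, -0.002]
force: [0.1, -0.7, -0.5]
grip_width: 0.999
grip_force: 0.0
t 1.30 at [ 518.8 -327.4  321.3] yaw 2.83 tilt 0.30 F [ 0.1 -0.7 -0.5] T [-0.03  0.01  0.02] grip 0.999 0.0
  step [-1.000e-03  3.000e-02  1.063e+00]
malhead few 0
scraper 214 c [ 463.5 -415.6] sz [94.7 22.9] ang 1.5 mean [ 461.1 -414.9   70.6] z10/50/90 [65.2 70.6 75.4] px 400.6 214.7
```

View pics/side_m.png

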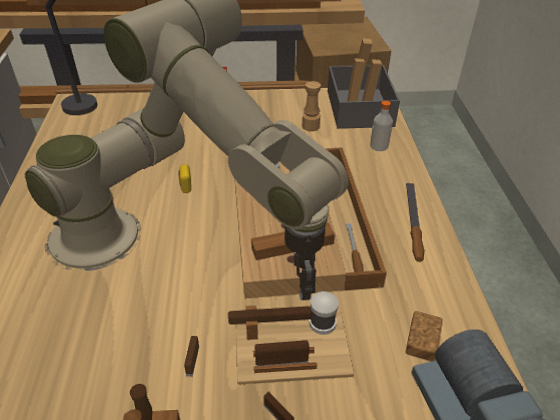

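The gripper is above the mallet handle, with the head at side (323,310). Descending and closing.

```bash
python3 -m crank '[[0,0.02,0.5,0,0,0,0],[0,0.02,0.9,0,0,0,0],[0,0.02,1,0,0,0,0],[0,0.02,1,0,0,0,0]]' >/dev/null
python3 -m crank '[[0,0,0.06,0,0,0,0],[0,0,0.06,0,0,0,1],[0,0,0.06,0,0,0,1],[0,0,0.06,0,0,0,1],[0,0,0.06,0,0,0,1],[0,0,0.06,0,0,0,1],[0,0,0.06,0,0,0,1],[0,0,0.06,0,0,0,1],[0,0,0.06,0,0,0,1]]' 110
python3 -c "
from lib import *
plan()"
```

```text
time_s: 2.7
eef_pos: [516.3, -332.2, 219.5]
ee_rot: [0.0, 1.0, 0.021, 0.0]
force: [-0.5, 1.8, 5.9]
grip_width: 0.236
grip_force: 108.7
t 2.70 at [ 516.3 -332.2  219.5] yaw 2.37 tilt 0.05 F [-0.5  1.8  5.9] T [0.15 0.16 0.02] grip 0.236 108.7
```

```bash
python3 -m crank '[[0,0,-0.2,0,0,0,1],[0,0,-0.5,0,0,0,1],[0,0,-0.9,0,0,0,1],[0,0,-1,0,0,0,1],[0,0,-1,0,0,0,1],[0,0,-1,0,0,0,1]]'
python3 -c "
from lib import *
plan((446,66,320),(440,186.5,320))
p,d=shot('top','l');P=cloud('top',d);p=p.astype(int)
box(P,'malhead',520,620,-370,-290,180,210,p.sum(2)>330)
p,d=shot('side','l');P=cloud('side',d);p=p.astype(int)
box(P,'malhead s',520,620,-370,-290,180,210,p.sum(2)>330)"
```

```text
time_s: 3.3
eef_pos: [515.9, -332.0, 316.6]
ee_rot: [-0.001, 1.0, 0.021, -0.001]
force: [0.3, -0.1, -3.1]
grip_width: 0.237
grip_force: 108.3
t 3.30 at [ 515.9 -332.   316.6] yaw 2.36 tilt 0.20 F [ 0.3 -0.1 -3.1] T [ 0.01  0.07 -0.01] grip 0.237 108.3
  step [-0.535 -4.005 -0.023]
  step [-0.01  -1.206  0.003]
malhead few 0
malhead s 537 c [ 565.4 -330.7] sz [59.3 58.4] ang 36.8 mean [ 565.3 -335.8  193.7] z10/50/90 [189.3 194.3 197.4] px 326.6 271.8
```

```bash
python3 -m crank '[[0,-0.3,-0.25,0,0,0,1],[-0.13,-1,-0.25,0,0,0,1],[-0.13,-1,-0.25,0,0,0,1]]'>/dev/null
python3 -m crank '[[-0.13,-1,0,0,0,0,1],[-0.13,-1,0,0,0,0,1]]'>/dev/null
python3 -m crank '[[-0.13,-1,0,0,0,0,1],[-0.13,-1,0,0,0,0,1]]'>/dev/null
python3 -m crank '[[-0.13,-1,0.25,0,0,0,1],[-0.13,-1,0.25,0,0,0,1],[-0.13,-1,0.25,0,0,0,1],[-0.13,-1,0.25,0,0,0,1]]'
python3 -c "
from lib import *
plan((448,66,292),(448,66,267.5))
p,d=shot('top','l');P=cloud('top',d);p=p.astype(int)
box(P,'malhead',430,560,0,140,180,220,p.sum(2)>330)
p,d=shot('side','l');P=cloud('side',d);p=p.astype(int)
box(P,'malhead s',430,560,0,140,180,220,p.sum(2)>330);crop('side',p.astype(np.uint8),200,90,400,240,3,'lc')"
```

```text
time_s: 4.5
eef_pos: [447.7, 64.6, 317.8]
ee_rot: [-0.0, 1.0, 0.022, -0.001]
force: [0.6, -1.2, -3.2]
grip_width: 0.236
grip_force: 109.2
t 4.50 at [447.7  64.6 317.8] yaw 2.51 tilt 0.13 F [ 0.6 -1.2 -3.2] T [-0.06  0.06 -0.02] grip 0.236 109.2
  step [ 0.005 -0.013  0.258]
  step [0.001 0.    0.245]
malhead few 0
malhead s 266 c [497.2  62.2] sz [59.8 56.3] ang 87.2 mean [497.3  57.  195.4] z10/50/90 [190.6 196.2 199.1] px 280.2 157.3
```

View pics/side_lc.png

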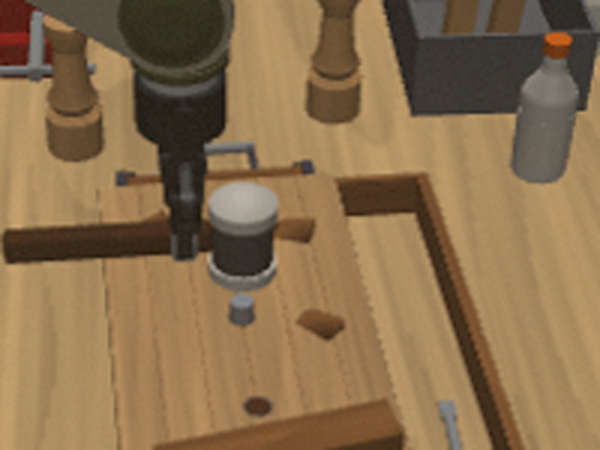

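The mallet head hangs over dog_b, which shows at crop (242,310). Its y is about 4 mm short, so I'll correct that and press.

```bash
python3 -m crank '[[0,-0.04,0.15,0,0,0,1],[0,-0.04,0.25,0,0,0,1],[0,-0.04,0.3,0,0,0,1],[0,-0.04,0.35,0,0,0,1],[0,-0.04,0.4,0,0,0,1]]'
python3 -m crank '[[0,0,0.03,0,0,0,1],[0,0,0.06,0,0,0,1],[0,0,0.08,0,0,0,1],[0,0,0.1,0,0,0,1],[0,0,0.1,0,0,0,1]]'
python3 -c "
from lib import *
plan()"
```

```text
time_s: 5.1
eef_pos: [448.1, 67.2, 279.2]
ee_rot: [0.0, 1.0, 0.02, 0.001]
force: [-3.4, -2.2, 5.3]
grip_width: 0.233
grip_force: 110.4
time_s: 5.6
eef_pos: [448.1, 67.6, 268.8]
ee_rot: [-0.0, 1.0, 0.021, 0.001]
force: [0.5, -3.0, 1.8]
grip_width: 0.236
grip_force: 110.1
t 5.60 at [448.1  67.6 268.8] yaw 2.35 tilt 0.07 F [ 0.5 -3.   1.8] T [-0.43 -0.3  -0.13] grip 0.236 110.1
```

```bash
for i in 1 2; do :; done; python3 -m crank '[[0,0,0.01,0,0,0,1],[0,0,0.02,0,0,0,1],[0,0,0.02,0,0,0,1]]' | sed -n 2,4p
python3 -m crank '[[0,0,0.01,0,0,0,1],[0,0,0.02,0,0,0,1],[0,0,0.02,0,0,0,1]]'| sed -n 2,4p
python3 -m crank '[[0,0,0.01,0,0,0,1],[0,0,0.02,0,0,0,1],[0,0,0.02,0,0,0,1]]'| sed -n 2,4p
```

```text
eef_pos: [448.0, 67.7, 267.2]
ee_rot: [0.0, 1.0, 0.021, 0.001]
force: [-0.5, -2.3, 6.5]
eef_pos: [447.8, 67.8, 266.9]
ee_rot: [0.0, 1.0, 0.021, 0.001]
force: [-13.6, -2.7, 32.5]
eef_pos: [447.6, 67.9, 266.6]
ee_rot: [0.0, 1.0, 0.021, 0.001]
force: [-24.3, -3.1, 55.0]
```

```bash
python3 -m crank '[[0,0,-0.2,0,0,0,1],[0,0,-0.4,0,0,0,1],[0,-0.4,-0.45,0,0,0,1],[-0.01,-0.9,-0.45,0,0,0,1],[-0.01,-0.9,-0.45,0,0,0,1]]'| sed -n 2,4p
python3 -m crank '[[0,-0.3,0,0,0,0,1],[0,-0.3,0,0,0,0,1],[0,-0.3,0,0,0,0,1]]'| sed -n 2,4p
python3 -c "
from lib import *
plan((442,187,267))
p,d=shot('side','k');P=cloud('side',d);p=p.astype(int)
box(P,'malhead s',430,560,120,250,150,220,p.sum(2)>330)
p,d=shot('top','k')
crop('side',p.astype(np.uint8),200,90,400,240,3,'kc') if 0 else crop('side',np.load('side_k.npz')['p'],200,90,400,240,3,'kc')"
```

```text
eef_pos: [441.6, 161.9, 307.0]
ee_rot: [-0.001, 1.0, 0.023, -0.001]
force: [0.0, -0.7, -4.3]
eef_pos: [441.5, 187.7, 307.0]
ee_rot: [0.0, 1.0, 0.021, -0.001]
force: [0.1, 0.4, -4.0]
t 7.30 at [441.5 187.7 307. ] yaw 2.43 tilt 0.14 F [ 0.1  0.4 -4. ] T [-0.01  0.08 -0.04] grip 0.235 109.7
  step [0.006 0.007 0.4  ]
malhead s 211 c [490.7 185.2] sz [55.8 56.6] ang 81.3 mean [491.1 180.8 183.7] z10/50/90 [179.2 184.1 187.5] px 275.0 134.3
```

View pics/side_kc.png

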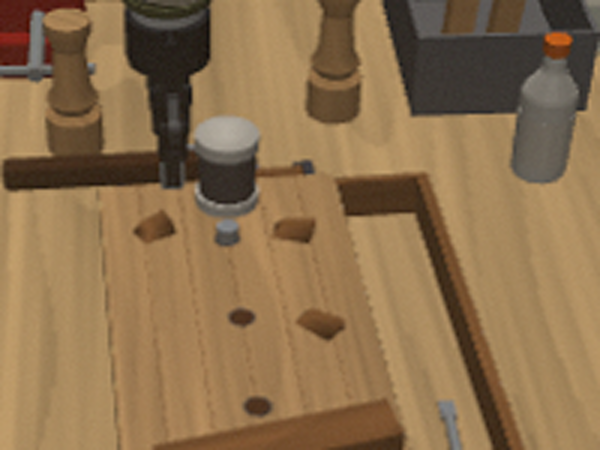

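dog_b at crop (242,317) now reads as a flat disc. The head is above dog_a at (227,232), with the chips at (154,227) and (294,230) well clear of it. Pressing.

```bash
python3 -m crank '[[0,-0.01,0.1,0,0,0,1],[0,-0.01,0.2,0,0,0,1],[0,-0.01,0.25,0,0,0,1],[0,-0.01,0.3,0,0,0,1],[0,-0.01,0.34,0,0,0,1],[0,-0.01,0.38,0,0,0,1],[0,-0.01,0.38,0,0,0,1]]'| sed -n 2,4p
python3 -m crank '[[0,0,0.02,0,0,0,1],[0,0,0.04,0,0,0,1],[0,0,0.04,0,0,0,1]]'| sed -n 2,4p
python3 -m crank '[[0,0,0.02,0,0,0,1],[0,0,0.02,0,0,0,1],[0,0,0.02,0,0,0,1]]'| sed -n 2,4p
```

```text
eef_pos: [442.0, 188.5, 269.5]
ee_rot: [0.0, 1.0, 0.021, 0.0]
force: [0.4, -0.8, -2.3]
eef_pos: [441.8, 188.6, 267.1]
ee_rot: [0.0, 1.0, 0.021, 0.0]
force: [-9.4, -3.1, 18.4]
eef_pos: [441.6, 188.7, 266.8]
ee_rot: [0.0, 1.0, 0.021, 0.001]
force: [-19.3, -4.3, 40.7]
```

```bash
python3 -m crank '[[0,0,-0.3,0,0,0,1],[0,0,-0.6,0,0,0,1],[0,0.2,-0.85,0,0,0,1],[0.1,0.7,-0.85,0,0,0,1],[0.1,1,-0.85,0,0,0,1],[0.1,1,-0.85,0,0,0,1]]'>/dev/null
python3 -m crank '[[0.1,1,0,0,0,0,1],[0.1,1,0,0,0,0,1]]'>/dev/null
python3 -m crank '[[0.1,1,0,0,0,0,1],[0.1,1,0,0,0,0,1]]'>/dev/null
python3 -m crank '[[0.1,1,0,0,0,0,1],[0.1,1,0,0,0,0,1]]'>/dev/null
python3 -m crank '[[0.1,1,0,0,0,0,1],[0.1,1,0,0,0,0,1],[0.1,1,0,0,0,0,1],[0.1,1,0,0,0,0,1]]'>/dev/null
python3 -c "
from lib import *
plan((516.3,-332.2,320),(516.3,-332.2,219.5))
p,d=shot('side','r');P=cloud('side',d);p=p.astype(int)
box(P,'malhead s',520,620,-380,-270,200,250,p.sum(2)>330)"
```

```text
t 10.30 at [ 512.3 -307.9  347.5] yaw 2.30 tilt 0.12 F [ 1.1  0.5 -3.8] T [0.02 0.08 0.01] grip 0.239 110.0
  step [0.03  0.245 0.274]
  step [1.000e-03 2.000e-03 1.005e+00]
malhead s 510 c [ 562.1 -307.7] sz [58.4 56.5] ang 83.3 mean [ 561.8 -312.5  224.9] z10/50/90 [220.7 225.3 228.5] px 324.3 252.6
```

```bash
python3 -m crank '[[0.04,0.245,0.27,0,0,0,1],[0.04,0.245,0.27,0,0,0,1],[0.04,0.245,0.27,0,0,0,1],[0.04,0.245,0.27,0,0,0,1]]'|sed -n 2,4p
python3 -m crank '[[0,0,0.3,0,0,0,1],[0,0,0.6,0,0,0,1],[0,0,0.8,0,0,0,1],[0,0,0.9,0,0,0,1],[0,0,0.97,0,0,0,1],[0,0,0.97,0,0,0,1]]'|sed -n 2,4p
python3 -m crank '[[0,0,0.02,0,0,0,1],[0,0,0.02,0,0,0,1],[0,0,0.03,0,0,0,1],[0,0,0.03,0,0,0,1]]'|sed -n 2,4p
python3 -c "
from lib import *
plan((516.3,-332.2,219.5))"
```

```text
eef_pos: [517.6, -330.6, 322.7]
ee_rot: [0.0, 1.0, 0.021, 0.0]
force: [1.4, 0.0, -2.7]
eef_pos: [517.4, -331.6, 225.1]
ee_rot: [0.0, 1.0, 0.021, 0.0]
force: [0.1, -0.2, -3.0]
eef_pos: [517.2, -331.8, 222.1]
ee_rot: [0.0, 1.0, 0.021, 0.0]
force: [-0.7, 0.5, -2.5]
t 11.75 at [ 517.2 -331.8  222.1] yaw 2.36 tilt 0.02 F [-0.7  0.5 -2.5] T [-0.03  0.05  0.01] grip 0.242 110.2
  step [-0.009  0.003  0.026]
```

```bash
python3 -m crank '[[0,0,0.015,0,0,0,1],[0,0,0.025,0,0,0,1],[0,0,0.03,0,0,0,1],[0,0,0.03,0,0,0,1]]'|sed -n 2,4p
python3 -m crank '[[0,0,0,0,0,0,0.5],[0,0,0,0,0,0,0],[0,0,0,0,0,0,0],[0,0,0,0,0,0,0],[0,0,0,0,0,0,0],[0,0,-0.3,0,0,0,0],[0,0,-0.8,0,0,0,0],[0,0,-1,0,0,0,0],[0,0,-1,0,0,0,0]]'|sed -n 2,6p
python3 -c "
from lib import *
p,d=shot('side','r2');P=cloud('side',d);p=p.astype(int)
box(P,'malhead s',520,620,-380,-270,90,110,p.sum(2)>330)
box(P,'scr s',380,560,-460,-395,60,85,p.sum(2)<200)
p,d=shot('top','r2');P=cloud('top',d);p=p.astype(int)
box(P,'scr t',380,560,-460,-395,60,85,p.sum(2)<200)
plan((471,-417.5,320),(471,-417.5,207))"
```

```text
eef_pos: [517.2, -331.8, 219.5]
ee_rot: [0.0, 1.0, 0.021, 0.0]
force: [-3.9, 3.5, 3.9]
eef_pos: [517.5, -332.0, 322.3]
ee_rot: [0.002, 1.0, 0.021, 0.002]
force: [-0.4, 0.3, -0.8]
grip_width: 1.0
grip_force: 0.0
malhead s 494 c [ 567.9 -329.9] sz [61.2 56.3] ang 88.2 mean [ 567.2 -335.1   96.6] z10/50/90 [ 92.7  96.9 100.2] px 324.4 302.4
scr s 594 c [ 470.8 -421.7] sz [109.5  24.5] ang 3.8 mean [ 470.2 -423.7   69.5] z10/50/90 [64.9 70.2 72.7] px 281.3 347.6
scr t 202 c [ 460.2 -415.3] sz [87.4 23.1] ang 3.2 mean [ 458.4 -414.8   70.4] z10/50/90 [64.7 70.7 75.6] px 400.6 215.6
t 13.15 at [ 517.1 -331.7  318.2] yaw 2.36 tilt 0.04 F [-0.4 -0.2 -0.7] T [ 0.03 -0.01  0.01] grip 0.996 0.0
  step [-0.496  0.838 -0.019]
  step [1.00e-03 1.00e-03 1.13e+00]
```

```bash
python3 -m crank '[[-0.46,0.85,0,0,0,0,0],[-0.46,0.85,0,0,0,0,0],[-0.46,0.85,0,0,0,0,0.2],[-0.46,0.85,0,0,0,0,0.2]]'|sed -n 2,2p
python3 -m crank '[[0,0,0.5,0,0,0,0.2],[0,0,0.85,0,0,0,0.2],[0,0,0.98,0,0,0,0.2],[0,0,1,0,0,0,0.2],[0,0,1,0,0,0,0.2]]'|sed -n 2,4p
python3 -c "
from lib import *
plan((471,-417.5,215))"
```

```text
eef_pos: [474.1, -419.2, 316.8]
eef_pos: [475.3, -418.5, 220.0]
ee_rot: [0.001, 1.0, 0.021, 0.001]
force: [0.3, 0.7, 1.1]
t 14.05 at [ 475.3 -418.5  220. ] yaw 2.40 tilt 0.09 F [0.3 0.7 1.1] T [ 0.03 -0.01  0.06] grip 0.797 0.0
  step [-0.043 -0.012  0.05 ]
```

```bash
python3 -m crank '[[-0.04,-0.01,0.05,0,0,0,0.2],[-0.04,-0.01,0.05,0,0,0,1],[-0.04,-0.01,0.05,0,0,0,1],[-0.04,-0.01,0.05,0,0,0,1],[-0.04,-0.01,0.05,0,0,0,1],[-0.04,-0.01,0.05,0,0,0,1],[-0.04,-0.01,0.05,0,0,0,1],[-0.04,-0.01,0.05,0,0,0,1]]' 110
python3 -c "
from lib import *
plan()
P=np.load('topP.npy');p=np.load('top0.npz')['p'].astype(int);S=np.load('sideP.npy')
b=p.sum(2)<330
for n,u,v in(('1',202,195),('2',247,188),('3',199,238)):
    w=onz('top',[(u,v)],66)[0];print(n,w.round(0),w2b(*w[:2]).round(0))
    box(S,'s'+n,w[0]-45,w[0]+45,w[1]-45,w[1]+45,66,80,k=2)
    box(P,'t'+n,w[0]-45,w[0]+45,w[1]-45,w[1]+45,67,80,k=2)
"
```

```text
time_s: 14.85
eef_pos: [470.8, -418.0, 214.6]
ee_rot: [0.001, 1.0, 0.021, 0.0]
force: [-0.8, 0.8, 6.1]
grip_width: 0.239
grip_force: 108.2
t 14.85 at [ 470.8 -418.   214.6] yaw 2.36 tilt 0.08 F [-0.8  0.8  6.1] T [ 0.1   0.11 -0.03] grip 0.239 108.2
1 [557. 196.  66.] [ 65. 164.]
s1 45 c [564.4 199.5] sz [37.  26.6] ang 67.6 mean [563.7 191.   67.5] z10/50/90 [63.1 67.9 71.5] px 299.8 165.6
t1 40 c [561.  191.6] sz [17.5 22. ] ang 76.8 mean [560.3 191.1  68.8] z10/50/90 [62.3 69.1 75.9] px 203.4 193.6
2 [572.  55.  66.] [73. 22.]
s2 61 c [570.7  46.3] sz [19.8 32.6] ang 66.7 mean [572.5  46.2  68.9] z10/50/90 [64.  69.2 72.4] px 307.9 197.2
t2 40 c [567.8  51.8] sz [16.9 32.9] ang 40.8 mean [568.7  48.3  68.9] z10/50/90 [61.  69.9 74.4] px 249.0 188.7
3 [421. 208.  66.] [-69. 183.]
s3 63 c [430.5 203.8] sz [38.7 19. ] ang 46.1 mean [427.4 200.4  68.9] z10/50/90 [62.5 69.6 74.7] px 252.6 164.8
t3 55 c [292.9  96.8] sz [367.6  23.7] ang 39.7 mean [418.9 200.4  99.9] z10/50/90 [65.7 70.8 76.6] px 199.8 237.0
```

```bash
python3 -m crank '[[0,0,-0.2,0,0,0,1],[0,0,-0.5,0,0,0,1],[0,0,-1,0,0,0,1],[0,0,-1,0,0,0,1]]'|sed -n 2,4p
python3 -m crank '[[0,-1,-0.25,0,0,0,1],[0,-1,-0.25,0,0,0,1]]'>/dev/null
python3 -m crank '[[0,-1,0,0,0,-0.5,1],[0,-1,0,0,0,-0.9,1],[0,-1,0,0,0,-1,1],[0,-1,0,0,0,-1,1],[0,-1,0,0,0,-1,1],[0,-1,0,0,0,-1,1]]'>/dev/null
python3 -m crank '[[0,0,0,0,0,-0.5,1],[0,0,0,0,0,-1,1],[0,0,0,0,0,-1,1],[0,0,0,0,0,-1,1],[0,0,0,0,0,-1,1],[0,0,0,0,0,-1,1],[0,0,0,0,0,-1,1]]'>/dev/null
python3 -c "
from lib import *
a=b2w(-98,172);plan((*a,320),(*a,264));yawto(93)
p,d=shot('side','s1');P=cloud('side',d);p=p.astype(int)
box(P,'scr',440,540,-320,-120,140,210,p.sum(2)<160)"
```

```text
eef_pos: [471.3, -418.3, 320.4]
ee_rot: [0.004, 1.0, 0.021, 0.003]
force: [0.4, 0.7, -1.3]
t 16.75 at [ 462.5 -220.9  337.6] yaw 92.37 tilt 0.04 F [-0.1 -0.1 -0.7] T [0.   0.02 0.02] grip 0.24 108.3
  step [ 4.185 -0.519  0.178]
  step [-0.    0.    0.56]
  turn z -0.014
scr 284 c [ 456.4 -233.1] sz [32.8 91.2] ang 0.2 mean [ 461.8 -256.2  181.6] z10/50/90 [156.9 187.1 196.4] px 272.8 249.7
```

```bash
python3 -m crank '[[1,-0.16,0,0,0,-0.014,1],[1,-0.16,0,0,0,-0.014,1]]'>/dev/null
python3 -m crank '[[1,-0.16,0,0,0,0,1],[1,-0.16,0,0,0,0,1]]'>/dev/null
python3 -m crank '[[1,-0.16,0,0,0,0,1],[1,-0.16,0,0,0,0,1]]'>/dev/null
python3 -m crank '[[1,-0.16,0,0,0,0,1],[1,-0.16,0,0,0,0,1],[1,-0.16,0,0,0,0,1],[1,-0.16,0,0,0,0,1]]'>/dev/null
python3 -c "
from lib import *
a=b2w(-110,172);b=b2w(140,172);plan((*a,320),(*a,263.5),(*b,263.5));yawto(93)
p,d=shot('side','s2');P=cloud('side',d);p=p.astype(int)
crop('side',p.astype(np.uint8),200,90,400,240,3,'s2c')
for n,w in(('1',(560,194)),('2',(570,50)),('3',(424,204))): q=box(P,'s'+n,w[0]-45,w[0]+45,w[1]-45,w[1]+45,66,80,k=2)"
```

```text
t 17.80 at [379.3 172.5 338. ] yaw 93.10 tilt 0.01 F [-0.1 -0.4 -1.2] T [ 0.03 -0.01 -0.03] grip 0.24 108.4
  step [0.218 0.033 0.18 ]
  step [0.    0.    0.565]
  step [-0.004  2.5   -0.   ]
  turn z 0.002
s1 57 c [546.1 162.1] sz [26.  31.7] ang 84.8 mean [546.4 162.7  67.8] z10/50/90 [63.5 68.6 71.4] px 294.6 171.6
s2 66 c [ 488.7 -489.8] sz [1113.2   35.3] ang 81.2 mean [569.   30.3  83.1] z10/50/90 [65.5 69.9 72.9] px 307.5 197.0
s3 61 c [429.8 201.6] sz [47.8 21.9] ang 49.3 mean [426.3 199.7  69. ] z10/50/90 [63.6 69.7 73. ] px 252.2 164.9
```

View pics/side_s2c.png

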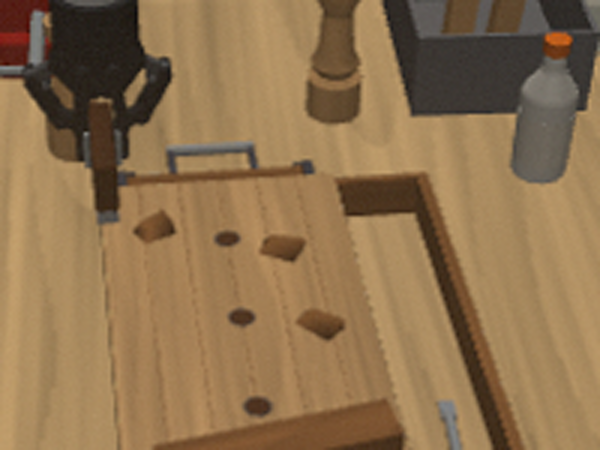

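Chip 1 has been knocked from (294,230) to crop (283,247), which is bench y of about 134. Chip 3 at (154,227) and chip 2 at (320,323) have not moved, and both dogs at (227,238) and (242,317) are flush. A scraper centred at y 160 covers chips 1 and 3.

```bash
python3 -m crank '[[0.1,0.03,0.3,0,0,0,1],[0.1,0.03,0.6,0,0,0,1],[0.1,0.03,0.7,0,0,0,1],[0.1,0.03,0.74,0,0,0,1],[0.1,0.03,0.75,0,0,0,1],[0.1,0.03,0.75,0,0,0,1]]'|sed -n 2,4p
python3 -c "
from lib import *
a=b2w(-110,160);b=b2w(140,160);plan((*a,263),(*b,263))"
```

```text
eef_pos: [382.6, 181.5, 264.0]
ee_rot: [0.001, 0.689, 0.725, 0.001]
force: [-0.2, 0.1, -0.8]
t 18.45 at [382.6 181.5 264. ] yaw 92.94 tilt 0.10 F [-0.2  0.1 -0.8] T [ 0.01 -0.08  0.04] grip 0.243 108.4
  step [ 0.01  -0.005  0.01 ]
  step [0.003 2.5   0.004]
```

```bash
python3 -m crank '[[0,0,0.012,0,0,0,1],[0,0.15,0.012,0,0,0,1],[0,0.3,0.012,0,0,0,1],[0,0.45,0.012,0,0,0,1],[0,0.6,0.012,0,0,0,1],[0,0.75,0.012,0,0,0,1],[0,0.9,0.012,0,0,0,1]]'|sed -n 2,4p
python3 -m crank '[[0,0.15,0,0,0,0,1],[0,0.3,0,0,0,0,1],[0,0.45,0,0,0,0,1],[0,0.6,0,0,0,0,1],[0,0.75,0,0,0,0,1],[0,0.9,0,0,0,0,1]]'|sed -n 2,4p
python3 -m crank '[[0,0.15,0,0,0,0,1],[0,0.3,0,0,0,0,1],[0,0.45,0,0,0,0,1],[0,0.6,0,0,0,0,1],[0,0.7,0,0,0,0,1],[0,0.7,0,0,0,0,1],[0,0.7,0,0,0,0,1]]'|sed -n 2,4p
python3 -c "
from lib import *
b=b2w(140,160);plan((*b,263));print(w2b(*where()[0][:2]))
p,d=shot('side','s3');crop('side',p,200,90,400,240,3,'s3c')"
```

```text
eef_pos: [472.6, 186.5, 262.6]
ee_rot: [0.0, 0.688, 0.725, 0.0]
force: [-1.8, -1.4, 2.2]
eef_pos: [562.5, 191.3, 262.6]
ee_rot: [0.0, 0.688, 0.725, 0.0]
force: [-1.9, -0.2, 2.3]
eef_pos: [631.5, 194.8, 261.9]
ee_rot: [-0.0, 0.688, 0.725, -0.0]
force: [-1.0, 0.4, -0.3]
t 20.45 at [631.5 194.8 261.9] yaw 92.99 tilt 0.01 F [-1.   0.4 -0.3] T [ 0.05 -0.02 -0.03] grip 0.238 108.3
  step [ 0.008  0.002 -0.011]
[139.78939613 159.22255892]
```

View pics/side_s3c.png

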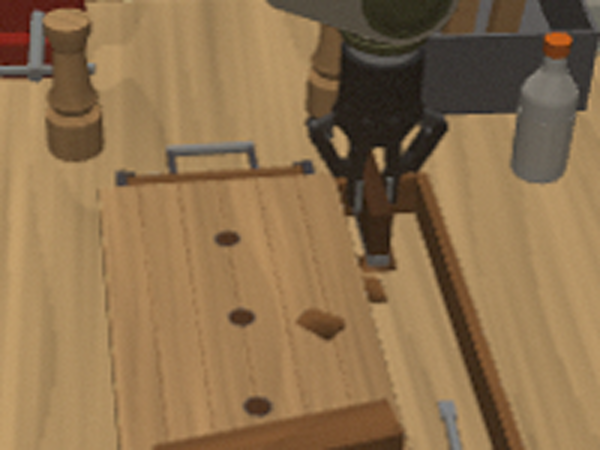

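Chips 1 and 3 are off the slab; one shows in the trough at crop (375,290). Chip 2 is still at (320,323). Next is sweep 2.

```bash
python3 -m crank '[[0,0,-0.3,0,0,0,1],[0,0,-0.35,0,0,0,1],[-0.68,-0.63,-0.35,0,0,0,1],[-0.68,-0.63,-0.35,0,0,0,1],[-0.68,-0.63,-0.35,0,0,0,1]]'|sed -n 2,2p
python3 -m crank '[[-0.67,-0.62,0,0,0,0,1],[-0.67,-0.62,0,0,0,0,1],[-0.67,-0.62,0.1,0,0,0,1],[-0.67,-0.62,0.25,0,0,0,1],[-0.67,-0.62,0.31,0,0,0,1],[-0.67,-0.62,0.34,0,0,0,1],[-0.67,-0.62,0.34,0,0,0,1]]'|sed -n 2,4p
python3 -c "
from lib import *
b=b2w(15,25);plan((*b,262.6));print(w2b(*where()[0][:2]))
p,d=shot('side','s4');P=cloud('side',d)
box(P,'chip2',530,620,0,95,66,80,k=2)"
```

```text
eef_pos: [569.7, 121.1, 296.0]
eef_pos: [514.3, 53.9, 263.0]
ee_rot: [0.0, 0.688, 0.726, 0.0]
force: [0.6, 0.3, -0.7]
t 21.70 at [514.3  53.9 263. ] yaw 93.03 tilt 0.03 F [ 0.6  0.3 -0.7] T [ 0.01  0.01 -0.07] grip 0.24 108.8
  step [ 0.004 -0.004  0.004]
[15.35450968 24.64080995]
chip2 62 c [570.8  47.2] sz [19.5 33.9] ang 61.7 mean [572.1  46.7  69.1] z10/50/90 [63.6 69.6 73.2] px 307.7 197.0
```

```bash
python3 -m crank '[[0,0,0.006,0,0,0,1],[0,0.15,0.006,0,0,0,1],[0,0.3,0.006,0,0,0,1],[0,0.45,0.006,0,0,0,1],[0,0.6,0.006,0,0,0,1],[0,0.65,0.006,0,0,0,1]]'|sed -n 2,4p
python3 -m crank '[[0,0.15,0,0,0,0,1],[0,0.3,0,0,0,0,1],[0,0.45,0,0,0,0,1],[0,0.6,0,0,0,0,1],[0,0.6,0,0,0,0,1],[0,0.6,0,0,0,0,1]]'|sed -n 2,4p
python3 -m crank '[[0,0,-0.3,0,0,0,1],[0,-0.2,-0.8,0,0,0,1],[0,-0.5,-0.8,0,0,0,1],[0,-0.9,-0.8,0,0,0,1],[0,-0.9,-0.8,0,0,0,1]]'|sed -n 2,4p
python3 -c "
from lib import *
plan()
p,d=shot('side','s5');crop('side',p,200,90,400,300,2.8,'s5c')
shot('top','s5')"
```

```text
eef_pos: [579.7, 57.0, 262.6]
ee_rot: [0.0, 0.688, 0.725, 0.0]
force: [-3.9, -0.3, 6.0]
eef_pos: [638.4, 60.1, 261.9]
ee_rot: [-0.0, 0.688, 0.725, -0.0]
force: [0.2, 0.5, -2.0]
eef_pos: [544.5, 55.8, 341.5]
ee_rot: [-0.002, 0.688, 0.725, -0.002]
force: [0.0, -0.2, -0.9]
t 23.45 at [544.5  55.8 341.5] yaw 93.01 tilt 0.31 F [ 0.  -0.2 -0.9] T [ 0.01 -0.01 -0.05] grip 0.239 108.9
```

View pics/side_s5c.png

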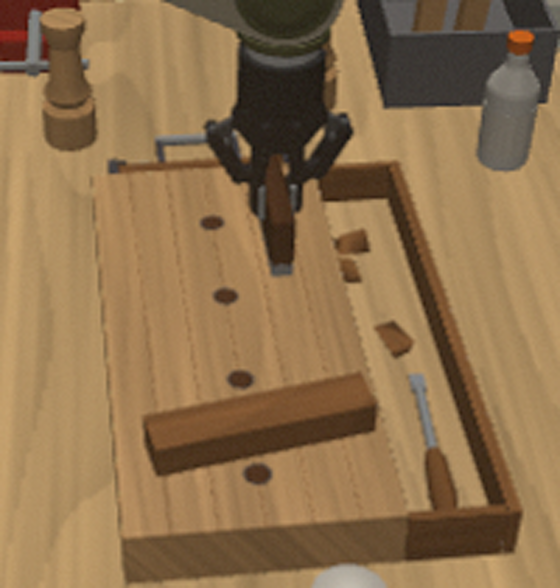

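All three chips lie in the trough at crop (350,241), (349,270) and (394,338). The slab is clear and the gouge hasn't moved. Returning the scraper.

```bash
python3 -m crank '[[-0.92,-0.23,0,0,0,0,1],[-0.92,-0.23,0,0,0,0,1]]'>/dev/null
python3 -m crank '[[-0.92,-0.23,0,0,0,0,1],[-0.92,-0.23,0,0,0,0,1]]'>/dev/null
python3 -m crank '[[-0.92,-0.23,0,0,0,0,1],[-0.92,-0.23,0,0,0,0,1]]'>/dev/null
python3 -m crank '[[-0.92,-0.23,0,0,0,0.5,1],[-0.92,-0.23,0,0,0,1,1],[-0.92,-0.23,0,0,0,1,1],[-0.92,-0.23,0,0,0,1,1],[-0.92,-0.23,0,0,0,1,1],[-0.92,-0.23,0,0,0,1,1],[-0.92,-0.23,0,0,0,1,1]]'>/dev/null
python3 -m crank '[[0,0,0,0,0,0.5,1],[0,0,0,0,0,1,1],[0,0,0,0,0,1,1],[0,0,0,0,0,1,1],[0,0,0,0,0,1,1],[0,0,0,0,0,1,1],[0,0,0,0,0,1,1]]'|sed -n 2,4p
python3 -c "
from lib import *
plan((470.8,-418,318),(470.8,-418,216));yawto(2.4)
p=np.load('top_s5.npz')['p'].astype(int)
for z,yy in((60,160),(60,40),(60,-80)):
    w=b2w(0,yy);c=camera_info('top');M=c['camera_from_world'];q=M[:3,:3]@[*w,z]+M[:3,3];uv,_=cv2.projectPoints(np.array([[q[0],-q[1],-q[2]]]),np.zeros(3),np.zeros(3),c['K'],c['D']);u,v=uv.ravel().round().astype(int);print(u,v,p[v-2:v+3,u-2:u+3].mean((0,1)).round())
"
```

```text
eef_pos: [476.5, -317.2, 342.3]
ee_rot: [0.0, 1.0, 0.027, 0.0]
force: [0.2, 0.2, -0.9]
t 25.55 at [ 476.5 -317.2  342.3] yaw 3.06 tilt 0.02 F [ 0.2  0.2 -0.9] T [-0.01 -0.02  0.01] grip 0.24 108.8
  step [-0.111  1.004  0.243]
  step [-0.   -0.    1.02]
  turn z 0.015
205 216 [80. 63. 50.]
244 212 [87. 81. 70.]
282 208 [78. 59. 44.]
```

```bash
python3 -m crank '[[-0.11,0.5,0,0,0,0.015,1],[-0.11,1,0.2,0,0,0.015,1],[-0.11,1,0.24,0,0,0.015,1],[-0.11,1,0.24,0,0,0.015,1],[-0.11,1,0.24,0,0,0.015,1]]'>/dev/null
python3 -m crank '[[0,0,0.4,0,0,0,1],[0,0,0.7,0,0,0,1],[0,0,0.85,0,0,0,1],[0,0,0.95,0,0,0,1],[0,0,0.97,0,0,0,1],[0,0,0.97,0,0,0,1]]'|sed -n 2,4p
python3 -c "
from lib import *
plan((470.8,-418,214.8));yawto(2.4)"
```

```text
eef_pos: [470.8, -417.5, 222.4]
ee_rot: [0.001, 1.0, 0.02, 0.001]
force: [0.3, 0.1, -0.9]
t 26.65 at [ 470.8 -417.5  222.4] yaw 2.34 tilt 0.10 F [ 0.3  0.1 -0.9] T [ 0.    0.03 -0.03] grip 0.232 108.9
  step [-0.001  0.005  0.076]
  turn z -0.001
```

```bash
python3 -m crank '[[0,0.005,0.03,0,0,0,1],[0,0.005,0.06,0,0,0,1],[0,0.005,0.078,0,0,0,1],[0,0.005,0.078,0,0,0,1],[0,0.005,0.078,0,0,0,1]]'|sed -n 2,4p
python3 -m crank '[[0,0,0,0,0,0,0.6],[0,0,0,0,0,0,0.3],[0,0,0,0,0,0,0.15],[0,0,0,0,0,0,0.15],[0,0,0,0,0,0,0.15],[0,0,-0.3,0,0,0,0.15],[0,0,-0.8,0,0,0,0.15],[0,-0.1,-1,0,0,0,0.15],[0,-0.2,-1,0,0,0,0.15]]'|sed -n 2,6p
python3 -c "
from lib import *
p,d=shot('side','t');P=cloud('side',d);p=p.astype(int)
box(P,'scr s',380,560,-460,-395,60,85,p.sum(2)<200)
box(P,'head s',520,620,-380,-270,90,110,p.sum(2)>330)
sat=p.max(2)-p.min(2)
q=box(P,'hs',420,550,335,375,30,80,sat<45,k=0)
p,d=shot('top','t');P=cloud('top',d);p=p.astype(int);sat=p.max(2)-p.min(2)
q=box(P,'ht',420,550,335,375,30,80,sat<45,k=0)
box(P,'board',380,620,-220,-60,86,105)
crop('top',p.astype(np.uint8),90,150,290,290,3.5,'tc')
plan((483,356,320));yawto(3)"
```

```text
eef_pos: [470.6, -418.1, 214.6]
ee_rot: [0.0, 1.0, 0.02, 0.0]
force: [-2.1, 1.0, 6.8]
eef_pos: [469.9, -397.9, 316.8]
ee_rot: [0.002, 1.0, 0.02, 0.002]
force: [0.9, 0.0, -0.7]
grip_width: 0.848
grip_force: 0.0
scr s 586 c [ 471.2 -421.9] sz [109.8  23.6] ang 1.6 mean [ 470.2 -423.5   69.6] z10/50/90 [64.7 70.1 73.1] px 281.3 347.5
head s 494 c [ 568.1 -330.5] sz [60.3 57.9] ang 80.9 mean [ 567.2 -334.7   96.7] z10/50/90 [ 92.7  96.9 100.1] px 324.4 302.2
hs 115 c [483.6 351.3] sz [27.8 90.8] ang 88.1 mean [483.5 353.5  53.3] z10/50/90 [49.4 53.5 56.9] px 269.4 139.2
ht 149 c [486.1 352.1] sz [33.  93.7] ang 89.5 mean [485.8 356.8  54.5] z10/50/90 [49.  55.  59.2] px 151.1 220.7
board 796 c [ 520.9 -122.9] sz [192.1  44.8] ang 13.2 mean [ 525.  -122.5   93.2] z10/50/90 [88.8 93.2 97.7] px 304.7 197.8
t 28.15 at [ 469.8 -396.8  312.9] yaw 2.37 tilt 0.06 F [-0.7 -0.2  0.3] T [-0.01  0.02 -0.03] grip 0.85 0.0
  step [ 0.443 -7.517 -0.064]
  turn z -0.014
```

View pics/top_tc.png

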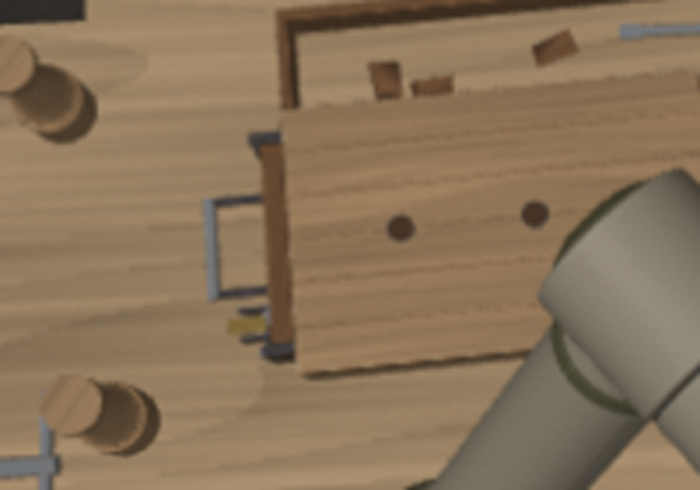

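```bash
python3 -m crank '[[0.06,-1,0,0,0,-0.014,0.15],[0.06,-1,0,0,0,-0.014,0.15]]'>/dev/null
python3 -m crank '[[0.06,-1,0,0,0,0,0.15],[0.06,-1,0,0,0,0,0.15]]'>/dev/null
python3 -m crank '[[0.06,-1,0,0,0,0,0.15],[0.06,-1,0,0,0,0,0.15]]'>/dev/null
python3 -m crank '[[0.06,-1,0,0,0,0,0.15],[0.06,-1,0,0,0,0,0.15]]'>/dev/null
python3 -m crank '[[0.06,-1,0,0,0,0,0.6],[0.06,-1,0,0,0,0,0.6]]'>/dev/null
python3 -m crank '[[0.06,-1,0,0,0,0,0.6],[0.06,-1,0,0,0,0,0.6]]'>/dev/null
python3 -m crank '[[0.06,-1,0,0,0,0,0.6],[0.06,-1,0,0,0,0,0.6],[0.06,-1,0,0,0,0,0.6],[0.06,-1,0,0,0,0,0.6]]' >/dev/null
python3 -c "
from lib import *
print(tri([(150.6,221.4)],[(271.4,140)]))
S=np.load('side_t.npz');P=cloud('side',S['d'])
print(P[136:144,268].round(0).tolist())
plan((484,356,320),(484,356,205));yawto(3)"
```

```text
[[487.81378531 361.25338359  44.17822094   4.57949668]]
[[483.0, 456.0, -2.0], [483.0, 441.0, 4.0], [479.0, 355.0, 57.0], [479.0, 350.0, 56.0], [479.0, 352.0, 52.0], [479.0, 356.0, 45.0], [482.0, 420.0, -2.0], [453.0, -284.0, 471.0]]
t 29.75 at [476.5 302.7 311.7] yaw 3.05 tilt 0.18 F [ 0.3 -1.1 -0.5] T [-0.03 -0.05 -0.01] grip 0.399 0.0
  step [ 0.103 -0.528 -0.084]
  step [ 3.00e-03 -1.00e-03  1.15e+00]
  turn z 0.001
```

```bash
python3 -m crank '[[0.09,-0.53,0,0,0,0,0.6],[0.09,-0.53,0.3,0,0,0,0.6],[0.09,-0.53,0.65,0,0,0,0.6],[0.09,-0.53,0.72,0,0,0,0.6],[0.09,-0.53,0.72,0,0,0,0.6],[0.09,-0.53,0.72,0,0,0,0.6]]'|sed -n 2,4p
python3 -c "
from lib import *
print(onz('top',[(150.4,221.4)],52))
plan((484,356,205))
p,d=shot('side','h');a=cv2.resize(p[90:190,220:340],None,fx=4,fy=4,interpolation=2)
q,d=shot('top','h');b=cv2.resize(q[170:270,110:210],None,fx=3,fy=3,interpolation=2)
c=np.zeros((400,790,3),np.uint8);c[:,:480]=a;c[:300,490:790]=b
cv2.imwrite('pics/h.png',c[:,:,::-1])"
```

```text
eef_pos: [483.8, 355.0, 243.0]
ee_rot: [-0.0, 1.0, 0.025, 0.001]
force: [0.5, -0.8, -0.5]
[[483.9457898  359.63405771  52.        ]]
t 30.35 at [483.8 355.  243. ] yaw 2.88 tilt 0.11 F [ 0.5 -0.8 -0.5] T [ 0.05 -0.02  0.01] grip 0.399 0.0
  step [ 0.002 -0.01   0.38 ]
```

View pics/h.png

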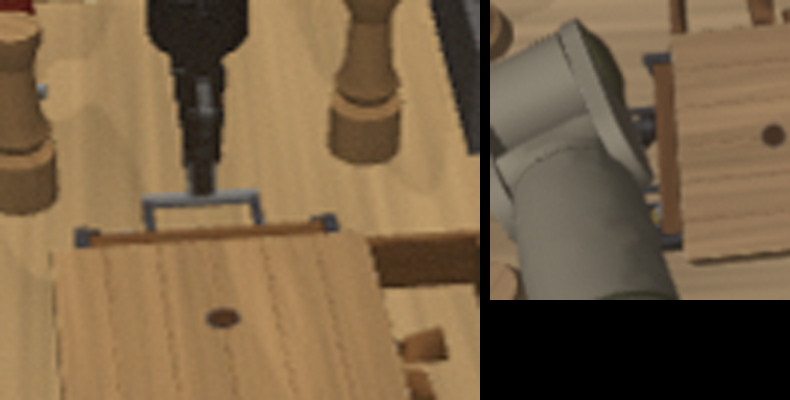

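The fingertips are centred above the handle bar at crop (203,197). Descending while watching the force.

```bash
python3 -m crank '[[0,-0.025,0.08,0,0,0,0.6],[0,-0.025,0.16,0,0,0,0.6],[0,-0.025,0.2,0,0,0,0.6],[0,-0.025,0.2,0,0,0,0.6]]'|sed -n 2,4p
python3 -m crank '[[0,0,0.08,0,0,0,0.6],[0,0,0.16,0,0,0,0.6],[0,0,0.18,0,0,0,0.6],[0,0,0.18,0,0,0,0.6]]'|sed -n 2,4p
```

```text
eef_pos: [482.8, 358.0, 220.6]
ee_rot: [0.0, 1.0, 0.026, -0.001]
force: [0.1, 0.9, -0.3]
eef_pos: [482.9, 358.0, 202.9]
ee_rot: [0.0, 1.0, 0.026, -0.0]
force: [-0.5, -0.2, -0.5]
```

```bash
python3 -m crank '[[0,0,0,0,0,0,0.8],[0,0,0,0,0,0,1],[0,0,0,0,0,0,1],[0,0,0,0,0,0,1],[0,0,0,0,0,0,1],[0,0,0,0,0,0,1],[0,0,0,0,0,0,1]]' 60|sed -n 2,6p
```

```text
eef_pos: [482.9, 358.9, 203.9]
ee_rot: [-0.001, 1.0, 0.026, 0.001]
force: [0.4, 6.6, -0.0]
grip_width: 0.118
grip_force: 58.4
```

```bash
python3 -m crank '[[0,-0.01,0,0,0,0,1],[0,-0.01,-0.08,0,0,0,1],[0,-0.01,-0.16,0,0,0,1],[0,-0.01,-0.24,0,0,0,1],[0,-0.01,-0.29,0,0,0,1],[0,-0.01,-0.32,0,0,0,1],[0,-0.01,-0.32,0,0,0,1],[0,-0.01,-0.32,0,0,0,1]]'|sed -n 2,6p
python3 -c "
from lib import *
plan()
p,d=shot('side','h2');P=cloud('side',d)
S=np.load('side_t.npz');P0=cloud('side',S['d'])
for Q in(P0,P): q=box(Q,'stop',400,580,290,312,50,120,k=0)"
```

```text
eef_pos: [482.9, 359.2, 235.5]
ee_rot: [-0.0, 1.0, 0.026, 0.0]
force: [2.3, 5.2, -3.6]
grip_width: 0.119
grip_force: 59.4
t 32.75 at [482.9 359.2 235.5] yaw 2.95 tilt 0.05 F [ 2.3  5.2 -3.6] T [ 0.67 -0.38  0.06] grip 0.119 59.4
stop 93 c [538.4 300.9] sz [80. 21.] ang 0.0 mean [540.1 301.6  56.9] z10/50/90 [54.2 57.  59.1] px 288.7 147.1
stop 502 c [489.6 301. ] sz [ 21.9 178. ] ang 90.0 mean [501.9 296.3  77.4] z10/50/90 [61.6 80.6 88.9] px 276.3 142.8
```

```bash
python3 -m crank '[[0,0,-0.01,0,0,0,1],[0,0,-0.01,0,0,0,1],[0,0,-0.01,0,0,0,1],[0,0,0.01,0,0,0,1],[0,0,0.02,0,0,0,1],[0,0,0.03,0,0,0,1],[0,0,0.035,0,0,0,1],[0,0,0.035,0,0,0,1],[0,0,0.035,0,0,0,1]]'|sed -n 2,6p
python3 -m crank '[[0,0,0.007,0,0,0,1],[0,0,0.012,0,0,0,1],[0,0,0.012,0,0,0,1]]'|sed -n 2,6p
```

```text
eef_pos: [483.0, 359.2, 231.9]
ee_rot: [-0.0, 1.0, 0.026, 0.0]
force: [3.6, 4.4, -3.4]
grip_width: 0.116
grip_force: 59.6
eef_pos: [483.0, 359.2, 231.5]
ee_rot: [-0.0, 1.0, 0.026, 0.0]
force: [-0.5, 3.1, 5.2]
grip_width: 0.118
grip_force: 60.4
```

The pawl has caught: the force reversed at 27.6 mm of lift, which is notch 0.028. Releasing and going to look at the board.

```bash
python3 -m crank '[[0,0,0,0,0,0,0.8],[0,0,0,0,0,0,0.6],[0,0,0,0,0,0,0.6],[0,0,0,0,0,0,0.6],[0,0,-0.3,0,0,0,0.6],[0,0,-0.7,0,0,0,0.6],[0,0,-1,0,0,0,0.6],[0,0,-1,0,0,0,0.6]]'|sed -n 2,6p
python3 -m crank '[[0,1,0,0,0,0,0],[0,1,0,0,0,0,0]]'>/dev/null
python3 -m crank '[[0,1,0,0,0,0,0],[0,1,0,0,0,0,0]]'>/dev/null
python3 -c "
from lib import *
p,d=shot('side','h3');P=cloud('side',d)
q=box(P,'stop',400,580,290,325,62,120,k=0)
q=box(P,'board s',380,640,-260,-30,86,105)
v,u=np.nonzero((P[...,2]>88)&(P[...,2]<105)&(P[...,0]>380)&(P[...,0]<640)&(P[...,1]>-260)&(P[...,1]<-30));q=P[v,u]
print('sfit',q[:,:2].mean(0),np.degrees(np.arctan(np.polyfit(q[:,0],q[:,1],1)[0])))
p,d=shot('top','h3');P=cloud('top',d)
q=box(P,'board t',380,640,-260,-30,86,105)
plan((516.5,-124,330))"
```

```text
eef_pos: [483.3, 359.3, 335.2]
ee_rot: [-0.001, 1.0, 0.026, 0.004]
force: [0.2, 0.4, 0.0]
grip_width: 0.4
grip_force: 0.0
stop 332 c [488.1 306.3] sz [ 32.6 173.9] ang 90.0 mean [497.4 298.2  77.8] z10/50/90 [65.1 81.  85.2] px 274.8 142.4
board s 1182 c [ 516.2 -127.1] sz [200.3  49.5] ang 13.4 mean [ 514.1 -129.4   93.3] z10/50/90 [90.6 93.5 95.9] px 291.5 236.9
sfit [ 514.55142207 -128.90649898] 12.361856305134785
board t 889 c [ 516.9 -123.7] sz [199.9  45.1] ang 13.3 mean [ 515.2 -123.9   93.2] z10/50/90 [88.7 93.  97.9] px 305.4 200.9
t 35.30 at [493.5 154.8 330. ] yaw 2.62 tilt 0.11 F [-0.4  1.3  0. ] T [ 0.    0.02 -0.04] grip 0.998 0.0
  step [0.102 2.796 0.003]
```

```bash
python3 -m crank '[[0.03,0.95,0,0,0,0,0],[0.03,0.95,0,0,0,0,0]]'>/dev/null
python3 -m crank '[[0.03,0.95,0,0,0,0,0],[0.03,0.95,0,0,0,0,0]]'>/dev/null
python3 -m crank '[[0.04,0.9,0,0,0,-0.23,0],[0.04,0.9,0,0,0,-0.23,0],[0.04,0.9,0,0,0,-0.23,0],[0.04,0.9,0,0,0,-0.23,0]]'>/dev/null
python3 -c "
from lib import *
plan((516.3,-125.5,236));yawto(13)"
```

```text
t 36.10 at [ 517.5 -119.9  329.9] yaw 13.21 tilt 0.10 F [-0.1  0.3 -0.2] T [ 0.01 -0.03  0.01] grip 0.992 0.0
  step [-0.024  0.053  0.939]
  turn z 0.005
```

```bash
python3 -m crank '[[-0.02,0.05,0.4,0,0,0,0],[-0.02,0.05,0.7,0,0,0,0],[-0.02,0.05,0.85,0,0,0,0],[-0.02,0.05,0.92,0,0,0,0],[-0.02,0.05,0.93,0,0,0,0],[-0.02,0.05,0.93,0,0,0,0]]'|sed -n 2,4p
python3 -m crank '[[0,0,0,0,0,0,0.3],[0,0,0,0,0,0,0.6],[0,0,0,0,0,0,1],[0,0,0,0,0,0,1],[0,0,0,0,0,0,1],[0,0,0,0,0,0,1],[0,0,0,0,0,0,1]]' 80|sed -n 2,6p
python3 -c "
from lib import *
plan()"
```

```text
eef_pos: [517.0, -124.5, 238.4]
ee_rot: [0.0, 0.993, 0.116, 0.0]
force: [-0.6, 0.6, -0.3]
eef_pos: [516.9, -125.2, 238.5]
ee_rot: [0.0, 0.993, 0.116, 0.001]
force: [0.3, 0.7, 5.6]
grip_width: 0.5
grip_force: 82.8
t 37.40 at [ 516.9 -125.2  238.5] yaw 13.29 tilt 0.08 F [0.3 0.7 5.6] T [0.22 0.14 0.02] grip 0.5 82.8
```

```bash
python3 -m crank '[[0,0,-0.3,0,0,0,1],[0,0,-0.6,0,0,0,1],[0,0,-0.65,0,0,-0.3,1],[0,0,-0.65,0,0,-0.6,1],[0,0,-0.65,0,0,-0.9,1],[0,0,-0.65,0,0,-0.9,1],[0,0,-0.65,0,0,-0.9,1],[0,0,-0.65,0,0,-0.9,1]]'>/dev/null
python3 -m crank '[[0,0,0,0,0,-0.3,1],[0,0,0,0,0,-0.6,1],[0,0,0,0,0,-0.87,1],[0,0,0,0,0,-0.87,1],[0,0,0,0,0,-0.87,1],[0,0,0,0,0,-0.87,1],[0,0,0,0,0,-0.87,1]]'|sed -n 2,6p
python3 -c "
from lib import *
plan((*b2w(0,150),300),(*b2w(0,150),240));yawto(93)"
```

```text
eef_pos: [516.7, -125.1, 302.6]
ee_rot: [-0.0, 0.69, 0.724, -0.0]
force: [-0.7, -0.3, -1.5]
grip_width: 0.505
grip_force: 82.4
t 38.90 at [ 516.7 -125.1  302.6] yaw 92.71 tilt 0.02 F [-0.7 -0.3 -1.5] T [-0.04 -0.02 -0.02] grip 0.505 82.4
  step [ 3.042 -0.099  0.027]
  step [-0.   0.   0.6]
  turn z -0.007
```

```bash
python3 -m crank '[[0.5,-0.03,0,0,0,-0.007,1],[1,-0.03,0,0,0,-0.007,1],[1,-0.03,0,0,0,-0.007,1]]'>/dev/null
python3 -m crank '[[1,-0.03,0,0,0,0,1],[1,-0.03,0,0,0,0,1]]'>/dev/null
python3 -m crank '[[0.6,-0.04,0,0,0,0,1],[0.9,-0.04,0,0,0,0,1],[0.9,-0.04,0,0,0,0,1],[0.9,-0.04,0,0,0,0,1]]'|sed -n 2,6p
python3 -c "
from lib import *
print(w2b(*where()[0][:2]));plan((*b2w(0,150),240));yawto(93)
p,d=shot('side','b');P=cloud('side',d)
q=box(P,'board s',400,600,30,310,145,175)
P=cloud('side',d);
p,d=shot('top','b');P=cloud('top',d)
q=box(P,'board t',400,600,30,310,145,175)"
```

```text
eef_pos: [490.8, 164.2, 302.7]
ee_rot: [0.0, 0.687, 0.727, -0.0]
force: [-0.5, -0.2, -2.0]
grip_width: 0.501
grip_force: 82.2
[ -2.36495926 135.99565185]
t 39.80 at [490.8 164.2 302.7] yaw 93.23 tilt 0.02 F [-0.5 -0.2 -2. ] T [ 0.03 -0.02 -0.02] grip 0.501 82.2
  step [0.14  0.024 0.627]
  turn z 0.005
board s 662 c [491.2 143.1] sz [ 69.7 165.1] ang 12.3 mean [490.6 131.7 157.4] z10/50/90 [153.  157.6 160.9] px 275.9 152.9
board t 290 c [494.6  93.1] sz [45.3 56. ] ang 2.5 mean [493.5  92.7 156.8] z10/50/90 [152.4 156.6 161.4] px 233.1 206.9
```

```bash
python3 -m crank '[[0.13,0.024,0.2,0,0,0.005,1],[0.13,0.024,0.4,0,0,0.005,1],[0.13,0.024,0.55,0,0,0.005,1],[0.13,0.024,0.6,0,0,0.005,1],[0.13,0.024,0.63,0,0,0.005,1],[0.13,0.024,0.635,0,0,0.005,1],[0.13,0.024,0.635,0,0,0.005,1]]'|sed -n 2,4p
python3 -m crank '[[0.02,0,0,0,0,0,1],[0.04,0,0,0,0,0,1],[0.06,0,0,0,0,0,1],[0.06,0,0,0,0,0,1]]'|sed -n 2,4p
python3 -c "
from lib import *
print(w2b(*where()[0][:2]));plan();yawto(93)
p,d=shot('side','b2');P=cloud('side',d)
q=box(P,'board s',400,600,30,310,86,105)
crop('side',p,220,110,340,220,5,'b2c')"
```

```text
eef_pos: [492.7, 176.8, 239.9]
ee_rot: [0.0, 0.688, 0.725, 0.0]
force: [0.6, -0.1, -2.0]
eef_pos: [492.1, 183.3, 239.4]
ee_rot: [0.0, 0.688, 0.726, 0.0]
force: [0.8, 1.2, -1.9]
[-4.47316396e-02  1.55014019e+02]
t 41.00 at [492.1 183.3 239.4] yaw 93.06 tilt 0.01 F [ 0.8  1.2 -1.9] T [-0.01 -0.03 -0.03] grip 0.501 82.3
  turn z 0.001
board s 571 c [494.8 157.3] sz [ 69.4 155.4] ang 10.8 mean [492.4 151.3  94.2] z10/50/90 [91.  94.1 97.2] px 276.0 167.4
```

View pics/side_b2c.png

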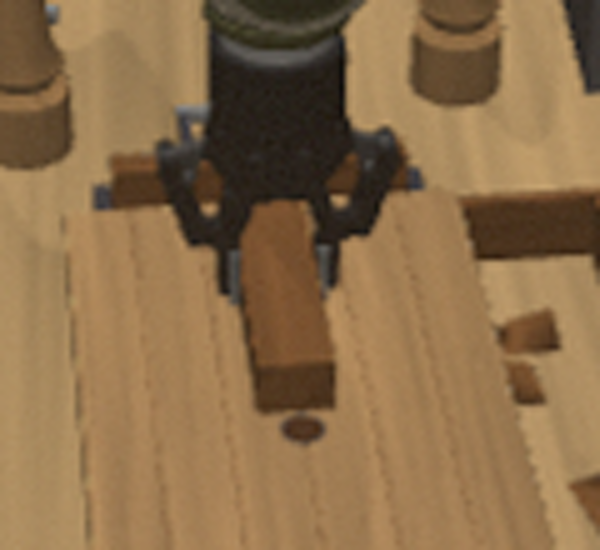

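The held board lines up along the bench towards the raised stop, whose top shows at crop row 165. Sliding it on to contact.

```bash
python3 -m crank '[[0.01,0,0.01,0,0,0,1],[0.03,0,0.012,0,0,0,1],[0.04,0,0.012,0,0,0,1],[0.04,0,0.012,0,0,0,1]]'|sed -n 2,4p
python3 -m crank '[[0.01,0,0,0,0,0,1],[0.02,0,0,0,0,0,1],[0.02,0,0,0,0,0,1]]'|sed -n 2,4p
python3 -m crank '[[0.01,0,0,0,0,0,1],[0.02,0,0,0,0,0,1],[0.02,0,0,0,0,0,1]]'|sed -n 2,4p
```

```text
eef_pos: [492.2, 187.0, 238.5]
ee_rot: [0.0, 0.688, 0.726, 0.0]
force: [1.3, -3.3, 4.9]
eef_pos: [492.1, 188.9, 238.5]
ee_rot: [0.0, 0.688, 0.726, 0.0]
force: [0.3, -3.1, 4.7]
eef_pos: [492.0, 190.8, 238.5]
ee_rot: [0.001, 0.688, 0.726, 0.0]
force: [0.3, -4.9, 5.2]
```

```bash
python3 -m crank '[[0.01,0,0,0,0,0,1],[0.01,0,0,0,0,0,1]]'|sed -n 2,4p
python3 -m crank '[[0.01,0,0,0,0,0,1],[0.01,0,0,0,0,0,1]]'|sed -n 2,4p
python3 -m crank '[[0.01,0,0,0,0,0,1],[0.01,0,0,0,0,0,1]]'|sed -n 2,4p
```

```text
eef_pos: [492.1, 191.1, 238.5]
ee_rot: [0.001, 0.688, 0.726, -0.001]
force: [-0.5, -10.6, 6.2]
eef_pos: [492.1, 191.4, 238.5]
ee_rot: [0.002, 0.688, 0.726, -0.001]
force: [-0.6, -18.2, 7.6]
eef_pos: [492.2, 191.8, 238.5]
ee_rot: [0.002, 0.688, 0.726, -0.002]
force: [-0.8, -24.3, 8.8]
```

```bash
python3 -m crank '[[-0.02,0,0,0,0,0,1],[-0.02,0,0,0,0,0,1],[-0.02,0,0,0,0,0,1]]'|sed -n 2,4p
python3 -m crank '[[0,0,0,0,0,0,0.4],[0,0,0,0,0,0,0.2],[0,0,0,0,0,0,0.1],[0,0,0,0,0,0,0.1],[0,0,0,0,0,0,0.1],[0,0,-0.2,0,0,0,0.1],[0,0,-0.6,0,0,0,0.1],[0,0,-1,0,0,0,0.1],[0,0,-1,0,0,0,0.1]]'|sed -n 2,6p
python3 -m crank '[[-1,0,-0.4,0,0,0,0.1],[-1,0,-0.4,0,0,0,0.1]]'>/dev/null
python3 -m crank '[[-1,0,0,0,0,0,0.1],[-1,0,0,0,0,0,0.1]]'>/dev/null
python3 -m crank '[[-1,0,0,0,0,0,0.1],[-1,0,0,0,0,0,0.1],[-1,0,0,0,0,0,0.1],[-1,0,0,0,0,0,0.1]]'|sed -n 2,2p
python3 -c "
from lib import *
p,d=shot('side','f');P=cloud('side',d)
crop('side',p,190,100,390,320,2.7,'fc')
def fit(P,n):
    m=(P[...,2]>89)&(P[...,2]<103)&(P[...,0]>420)&(P[...,0]<560)&(P[...,1]>60)&(P[...,1]<290);q=P[m];m2=q[:,2]>0
    print(n,len(q),q[:,:2].mean(0).round(1),'deg',np.degrees(np.arctan(-np.polyfit(q[:,1],q[:,0],1)[0])).round(2),'bench',w2b(*q[:,:2].mean(0)).round(1))
fit(P,'s')
q=box(P,'stop',400,580,295,312,72,92,k=0)
q,d=shot('top','f');P=cloud('top',d);fit(P,'t');box(P,'board t',420,560,60,300,86,103)
q=box(P,'stop',400,580,285,312,72,92,k=0)
b=cv2.resize(np.load('top_f.npz')['p'][170:270,150:260],None,fx=6,fy=6,interpolation=2);cv2.imwrite('pics/tf.png',b[:,:,::-1])"
```

```text
eef_pos: [492.1, 191.1, 238.5]
ee_rot: [0.001, 0.688, 0.726, -0.0]
force: [-0.4, -10.9, 6.0]
eef_pos: [492.3, 192.2, 343.1]
ee_rot: [0.003, 0.688, 0.726, 0.004]
force: [0.0, 0.7, -0.5]
grip_width: 0.899
grip_force: 0.0
eef_pos: [507.1, -101.2, 374.6]
s 213 [485.8 179.5] deg 8.72 bench [ -6.6 151.6]
stop 55 c [443.7 303.6] sz [16.3 84.8] ang 89.8 mean [439.6 303.1  83.6] z10/50/90 [81.1 83.9 85.9] px 255.7 140.5
t 808 [490.9 190.5] deg 2.58 bench [ -0.9 162.3]
board t 878 c [491.9 192.2] sz [ 46.  199.2] ang 2.8 mean [490.9 191.4  93.3] z10/50/90 [88.8 93.3 97.7] px 202.6 213.8
stop 408 c [489.5 298.6] sz [ 26.7 176.4] ang 89.8 mean [483.4 300.1  83.8] z10/50/90 [79.1 83.8 88.9] px 167.5 218.8
```

View pics/tf.png

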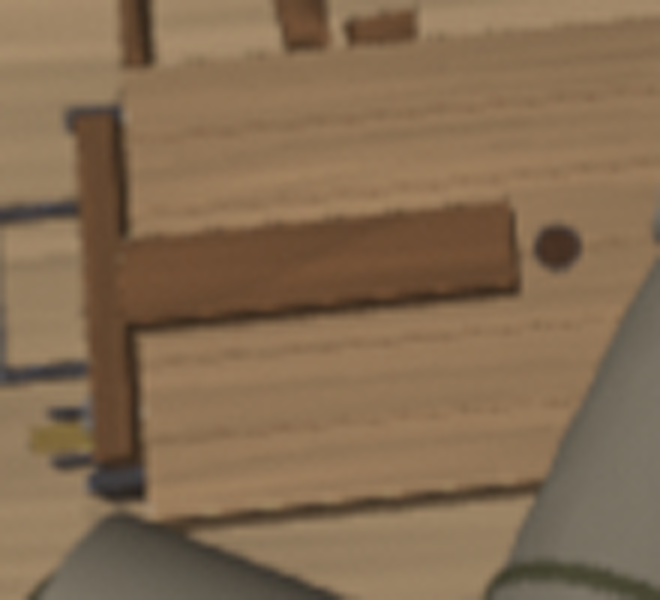

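View pics/side_fc.png

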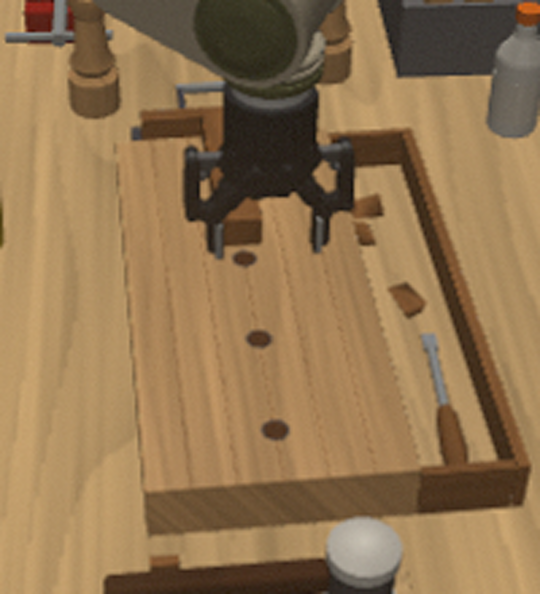

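The board is butted against the stop: its left end spans rows 240–325 at column 125, and the stop spans rows 110–465. The chips are in the trough, the gouge hasn't moved, and the robot is touching nothing. Handing in.

```bash
python3 -c "
from rig import ticket
print(ticket.finish_job())"
```

```text
the job is handed in; nothing more can be done
None
```

The job is handed in: both dogs pressed flush, all three chips found on the slab swept into the trough, the stop on its 28 mm notch, the thick board butted against the middle of the stop, the mallet and scraper back on the rest, and no sign in the pictures that the gouge or turned foot moved; no verdict came back at hand-in.

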